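# Prop the jar rack on its tilt blade and load the batch

## Task

First zero the batch counter: turn its reset knob anticlockwise back to the zero stop. Then tip the empty jar rack back by its handle until it leans on the steel bar behind it, slide the flat blade straight in under the middle of its raised front so that its tip will lie between a quarter and a half of the rack's depth in, and let the rack down gently onto the blade so that it stays tipped slightly back. Last, stand every blue-capped jar upright in a bay of the propped rack, one to a bay, and leave the red-capped jar alone.

Things in the scene. Friction and masses are not known exactly. Their poses are not given: they have to be found in the camera images.
- reset_knob (a joint): Turning angle (rad) of the black reset knob on the grey batch counter. 0 is the zero stop; it grows as the knob is turned clockwise seen from above, up to 3.0. It stays where it is left (friction 0.03 N m).
- reset_knob_grip (a point): Grip point of the black reset knob, on its upright axis, 9 mm below its top, 77 mm above the bench. Disc 44 mm wide, 8 mm high, with an upright bar 42 long (this point's x) x 14 wide (its y) on it, top 38 mm above the disc's underside; the point turns with it. The fixed grey counter below is a box 90 x 120 x 40 mm.
- tilt_rest: Fixed dark steel rest behind the rack. Origin: on the bench, the middle of where the rack stands at the start; x from the rack's front to its back, y along the rack. From x = 33 to 108 mm a base strip 5 mm high, its front edge the heel for the rack's rear bottom edge (3 mm gap); a steel lean bar 12 mm thick, 220 mm long along y, at x = 80, z = 50 mm.
- rack: White loose rack, about 0.55 kg, 60 deep (x) x 252 long (y), rim 76 mm high. Origin: centre of its underside; front faces -x (to the robot). Four shallow open bays, 48 (x) x 42 (y) mm, floors 64 mm above the underside (12 mm below the rim), centred at x = 0, y = -101, -55, 55, 101 mm; between them a solid block (y -34 to 34) carrying the handle arch.
- rack_bar (a point): Middle of the rack's blue round handle bar: 12 mm thick, along the rack's y, 135 mm above its underside at x = 0, free for 52 mm between two posts, nothing within 50 mm below it; it can turn between the fingers. Tipped back about its rear bottom edge the rack balances at about 0.42 rad and leans by itself on the lean bar at about 0.70 rad, its front bottom edge then 39 mm up.
- blade_grip (a point): Middle of the loose blade's upright orange handle, to be gripped across: 44 long (x) x 14 wide (y), from 5 to 47 mm above the blade's underside; this point is 32 mm above it. The blade is a flat steel plate 110 (x) x 60 (y) x 5 mm, 0.16 kg; from this point it runs 87 mm ahead (x) to its tip and 23 mm back.
- blade_tip (a point): Middle of the blade's front edge, half-way through its thickness (2.5 mm above its underside). x points ahead, out of the blade.
- red_jar_mid (a point): Centre of the red-capped jar, same size as the others; it is to be left alone.
- jar1_mid (a point): Centre (20 mm above its underside) of a loose upright squat pink sample jar with a blue cap, 60 g; absent in some starts. Round, 34 mm across and 40 mm high; the cap is its top 14 mm. One fits loosely into a rack bay.
- jar2_mid (a point): Centre (20 mm above its underside) of a loose upright squat pink sample jar with a blue cap, 60 g; absent in some starts. Round, 34 mm across and 40 mm high; the cap is its top 14 mm. One fits loosely into a rack bay.
- jar3_mid (a point): Centre (20 mm above its underside) of a loose upright squat pink sample jar with a blue cap, 60 g; absent in some starts. Round, 34 mm across and 40 mm high; the cap is its top 14 mm. One fits loosely into a rack bay.
- jar4_mid (a point): Centre (20 mm above its underside) of a loose upright squat pink sample jar with a blue cap, 60 g; absent in some starts. Round, 34 mm across and 40 mm high; the cap is its top 14 mm. One fits loosely into a rack bay.
Not all that is in view belongs to the job. Leave any green or turquoise look-alike of the part that bears jar2_mid alone.

How it is judged:
On the way, in this order (a step that is already met when the one before it is completed fails the run):
1. the counter's reset knob is back at its zero stop (value of joint reset_knob below 0.07 rad and angle between rack's own z axis and vertical below 0.2 rad), for 0.2 s.
2. the rack leans back on the lean bar, let go (angle between rack's own z axis and vertical above 0.55 rad and contact force between the fingers and rack below 0.1 N), for 0.2 s.
3. the blade lies on the bench with its tip under the raised front of the leaning rack (angle between rack's own z axis and vertical above 0.5 rad and height (world z) of blade_tip below 0.012 m and x of blade_tip in the frame of tilt_rest between -0.022 and 0.015 m and y of blade_tip in the frame of tilt_rest between -0.065 and 0.065 m), for 0.2 s.
4. the rack, still empty, is let down onto the blade (angle between rack's own z axis and vertical between 0.05 and 0.28 rad and x of blade_tip in the frame of rack between -0.022 and 0.012 m and y of blade_tip in the frame of rack between -0.06 and 0.06 m and height (world z) of each of jar1_mid, jar2_mid, jar3_mid, jar4_mid below 0.045 m), for 0.3 s.
5. all blue-capped jars stand in bays of the rack (x of jar1_mid in the frame of rack between -0.02 and 0.02 m and y of jar1_mid in the frame of rack between -0.122 and 0.122 m and z of jar1_mid in the frame of rack between 0.074 and 0.093 m and angle between the z axis of each of jar1_mid, jar2_mid, jar3_mid, jar4_mid and the z axis of rack, either way round below 0.3 rad and x of jar2_mid in the frame of rack between -0.02 and 0.02 m and y of jar2_mid in the frame of rack between -0.122 and 0.122 m and z of jar2_mid in the frame of rack between 0.074 and 0.093 m and x of jar3_mid in the frame of rack between -0.02 and 0.02 m and y of jar3_mid in the frame of rack between -0.122 and 0.122 m and z of jar3_mid in the frame of rack between 0.074 and 0.093 m and x of jar4_mid in the frame of rack between -0.02 and 0.02 m and y of jar4_mid in the frame of rack between -0.122 and 0.122 m and z of jar4_mid in the frame of rack between 0.074 and 0.093 m), for 0.2 s.
At the end, for the whole second after the job is handed in: Knob within 0.07 rad of zero; rack at rest on the blade, tipped back 0.05 to 0.28 rad; blade flat, its tip 8 to 42 mm in from the rack's front edge, within 60 mm of its middle; each blue-capped jar in a bay, on its floor, within 0.3 rad of the rack's upright (all of step 5 and value of joint reset_knob below 0.07 rad and angle between rack's own z axis and vertical between 0.05 and 0.28 rad and x of blade_tip in the frame of rack between -0.022 and 0.012 m and y of blade_tip in the frame of rack between -0.06 and 0.06 m and angle between blade_tip's own z axis and vertical below 0.12 rad and linear speed of rack below 0.02 m/s); the robot touches nothing.
It fails at once if the rack falls or slams (turns faster than 3.5 rad/s) (angular speed of rack above 3.5 rad/s).
It fails at once if the red-capped jar is displaced by more than 3 cm (distance of red_jar_mid from where it was at the start of the episode above 0.03 m).
Of jar1, jar2, jar3, jar4 only 2 to 4 are there at a start; the rules pass over those that are not, and their reading is None.
At some moment in a run one of jar1, jar2, jar3, jar4 may be knocked a few centimetres aside while the robot is not near it.
It also fails if it takes over 210 s, if anything falls off the work surface, if the arm or the gripper's body presses on something with over 40 N, if the wrist force passes 120 N, or if a joint passes its speed limit or range.

## Robot

A 7-joint arm with a two-finger parallel gripper is mounted at the origin on the work surface. World frame = base frame: x ahead of the robot, y to its left, z up, the work surface at z = 0. Lengths are in m, angles in rad, forces in N, time in s.
With the tool pointing down it reaches from about 0.35 to 0.9 m from the base axis. Payload 8.1 kg.
Tool frame: the origin (TCP) lies on the centre line of the jaws, within the pads' length; the fingertips stand 17 mm ahead of it and the grasp point (between the pads) lies 2 mm behind it; z points along the fingers, y is the direction in which the jaws open and shut (so a half turn about z gives the same grasp; the last joint's range is limited). The gripper opens to 92 mm and grips with 3 to 60 N. Pads are 19 mm wide; open, the fingers measure 130 mm over their backs; the gripper's body (75 mm by 190 mm) begins 47 mm behind the grasp point.
Start: joints at [1.247, 0.434, 0.025, 1.573, -0.012, 1.134, -0.075], TCP at [0.137, -0.61, 0.244] pointing down, gripper open.
Joint ranges: [-2.62, 2.62], [-0.44, 2.09], [-1.27, 1.32], [0.08, 2.57], [-1.32, 4.46], [0.12, 2], [-2.74, 2.74]. Speed limits (rad/s): [2.22, 2.22, 3.01, 3.01, 3.14, 3.14, 3.14].

## Interface

Orientations are given as a rotation vector (axis times angle).
In Python, from cell import arm, imaging, job gives the robot as it stands.
- The arm moves only by the tool jog_arm, never from a script. Its argument "moves" is a list of rows, each an object with "fingers": the closure, from -1 (fully open) to 1 (shut); "xyz": the shift along the tool's x, y, z in cm, a list of three; "angular": the turn, a rotation vector about the tool's x, y, z in rad, a list of three. In form: [{"fingers": fingers, "xyz": [dx, dy, dz], "angular": [ax, ay, az]}, ...]. A call has 1 to 12 rows; each row is the pose to reach, as a shift and turn from the pose commanded when the call began, along the tool's axes at that moment; what a row does not reach only later rows make up. A row lasts 1/8 s, in which the tool goes at most 62.5 mm and 10.7 degrees, less where a joint would pass 70% of its speed; a pose out of reach is approached as far as the arm can. A call with a gripper value outside its range is refused whole. The fingers move at their own pace and stop on an object; "grip_force" is the grip in N (left out, the last holds). Time passes only in rows, so rows that repeat a pose let the fingers close. It gives the time, the measured TCP pose, the force and the opening at its end, in the units of the state.
- arm.observe(): the state, without advancing time (a new reading comes with each control period).
- imaging.get_image(name): name is "scene" or "top"; returns the picture (384x512x3 uint8, red, green, blue); there is no depth.
- imaging.camera_params(name): a dict with "fx", "fy", "cx", "cy" (pixels), "rvec" (rotation vector, rad) and "tvec" (3), from world to camera coordinates, as OpenCV has them. Camera axes: x right, y down, z forward; pixel columns grow to the right and rows downward; lengths in m; the calibration is good to about 2 mm. A picture is of the moment at which its call begins. camera_params takes no time and is no camera call.
- job.sign_off(): hands the job in, once; it reports no verdict.
The state is a dict: "clock": time; "joints": joint angles; "dq": joint speeds; "joint_efforts": joint torques, N m; "position": TCP position; "ee_rot": TCP orientation; "force": force on the tool from outside, world axes, zero at the start; "ft_torque": the same for the moment, N m; "width": opening from 0.0 (shut) to 1.0 (fully open).
Only numpy, scipy, OpenCV 4.12 (cv2) and the standard library are available. Lean on these libraries where they do the work, as an engineer would, in place of code of your own. Each camera call takes 0.05 s, during which the arm holds its last target. There are 200 camera calls.

## Working session

There is one attempt and no reset: what is moved stays moved. The work goes in short steps, Python scripts to look and compute and a tool call to move; the robot and the scene stay as the last step left them, time stands still between calls to the robot, and variables do not carry over. Pictures are saved under pics/ and viewed, about 12 in all and at most 16, crops included, and the job is handed in when it is done.

Besides the shell and the picture viewer there is one more tool, called after "Emit:" as a command line: name --argument value ..., lists and objects as JSON in quotes. jog_arm: Moves the arm, as the interface text tells. Its arguments: {"type":"object","properties":{"moves":{"type":"array"},"grip_force":{"type":"number"}},"required":["moves"]}

```bash
ls; mkdir -p pics; python3 - <<'E'
from cell import arm, imaging, job
import cv2
print(arm.observe())
for n in ("scene","top"):
    print(n,imaging.camera_params(n))
    cv2.imwrite(f"pics/{n}0.png",cv2.resize(imaging.get_image(n)[:,:,::-1],(800,600),interpolation=cv2.INTER_CUBIC))
E
```

```text
pics
{'clock': 0.0, 'joints': array([ 1.24736049,  0.43524888,  0.02493832,  1.574134  , -0.01160957,
        1.13403225, -0.07509104]), 'dq': array([ 0.00150597, -0.00062451,  0.00077509, -0.00055742,  0.00078498,
       -0.00026943, -0.00094879]), 'joint_efforts': array([ 8.96171805e-04, -6.67854738e+01,  9.85653587e-01, -3.14457393e+01,
       -6.03510719e-02,  4.28119116e-02,  1.95771354e-04]), 'position': array([ 0.13675541, -0.60932195,  0.24291421]), 'ee_rot': array([-3.12082821e+00, -3.45949171e-01,  4.89738517e-04]), 'force': array([ 0.1863897 ,  0.87001729, -0.07494949]), 'ft_torque': array([-0.02706315,  0.03054431,  0.05379464]), 'width': 1.0026369310879346}
scene {'fx': 366.32548241464553, 'fy': 366.32548241464553, 'cx': 255.93514335284974, 'cy': 193.4008443537666, 'rvec': array([ 1.613657  ,  2.04250888, -0.76793204]), 'tvec': array([ 0.16814473, -0.3343829 ,  1.5579771 ])}
top {'fx': 405.92186269284934, 'fy': 405.92186269284934, 'cx': 254.17585949732776, 'cy': 192.98567982170005, 'rvec': array([ 2.13844064, -2.06777638,  0.21861685]), 'tvec': array([-0.05450382,  0.54228417,  0.9513497 ])}
```

View pics/top0.png

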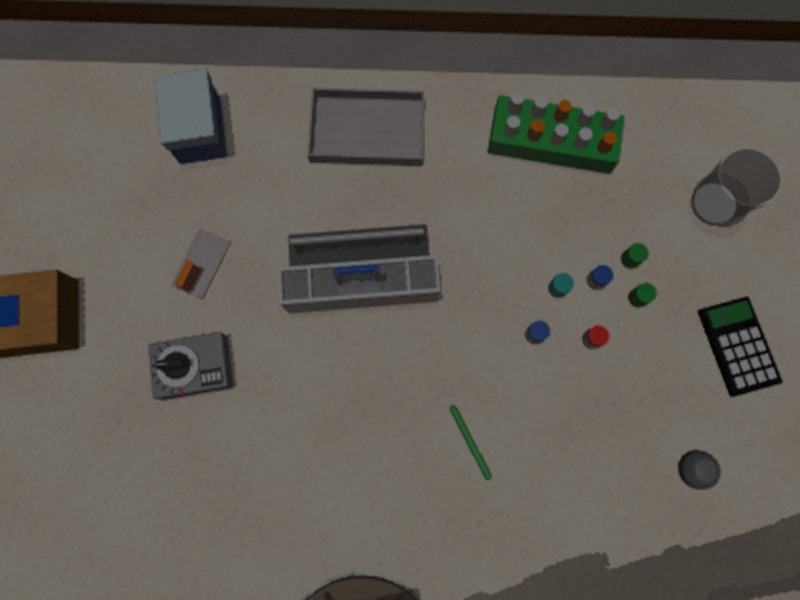

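View pics/scene0.png

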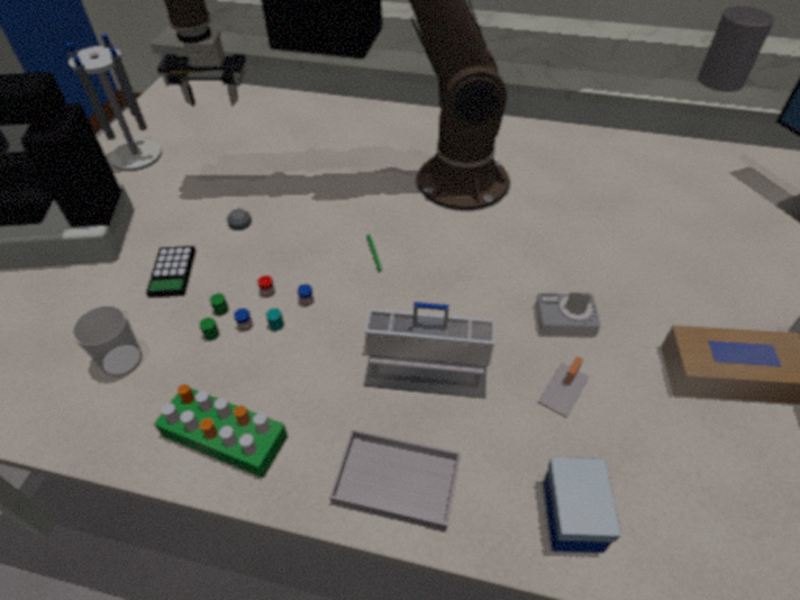

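The top view shows two blue caps at (601,276) and (539,331). The turquoise one at (562,284) and the greens at (637,254) and (643,294) are look-alikes, and red is at (597,336). The knob is at (177,365), the blade at (203,265) and the rack at (360,285).

```bash
cat > h.py <<'E'
import numpy as np, cv2
from cell import arm, imaging, job
from scipy.spatial.transform import Rotation as R
def cam(n):
    p=imaging.camera_params(n); return p, R.from_rotvec(p['rvec']).as_matrix(), np.array(p['tvec'])
def ray(n,u,v,z):   # native pixel -> world point on plane z
    p,M,t=cam(n); d=M.T@np.array([(u-p['cx'])/p['fx'],(v-p['cy'])/p['fy'],1]); c=-M.T@t
    return c+d*(z-c[2])/d[2]
def proj(n,X):
    p,M,t=cam(n); q=M@np.asarray(X)+t; return np.array([p['fx']*q[0]/q[2]+p['cx'],p['fy']*q[1]/q[2]+p['cy']])
def blobs(im,lo,hi,amin=15):
    h=cv2.cvtColor(im,cv2.COLOR_RGB2HSV); m=cv2.inRange(h,lo,hi)
    n,l,s,c=cv2.connectedComponentsWithStats(m); return [(s[i,4],c[i].round(1),l==i) for i in range(1,n) if s[i,4]>=amin]
def tool(X,yaw=None):  # shift in tool axes (cm) to world X
    s=arm.observe(); M=R.from_rotvec(s['ee_rot']).as_matrix(); return M.T@(np.asarray(X)-s['position'])*100, M
def crop(n,x,y,w,hh,k,name):
    im=imaging.get_image(n)[:,:,::-1][y:y+hh,x:x+w]; im=cv2.convertScaleAbs(im,alpha=1.5,beta=10); cv2.imwrite('pics/'+name,cv2.resize(im,None,fx=k,fy=k,interpolation=cv2.INTER_CUBIC)); return im
E
python3 - <<'E'
from h import *
im=imaging.get_image('top')
for nm,lo,hi in (('blue',(108,90,40),(128,255,255)),('orange',(5,150,60),(18,255,255)),('red',(0,170,60),(4,255,255))):
    for a,c,m in blobs(im,lo,hi):
        z=.04 if nm in('blue','red') else .047
        print(nm,a,c,ray('top',*c,z).round(4))
sc=imaging.get_image('scene')
for a,c,m in blobs(sc,(108,90,40),(128,255,255)): print('scene blue',a,c,ray('scene',*c,.033).round(4))
a=cv2.resize(im[195:265,85:195],None,fx=7,fy=7,interpolation=cv2.INTER_CUBIC)[:,:,::-1]
b=cv2.resize(sc[180:270,330:400],None,fx=6,fy=6,interpolation=cv2.INTER_CUBIC)[:,:,::-1]
b=cv2.resize(im[135:205,170:290],None,fx=6.4,fy=6.4,interpolation=cv2.INTER_CUBIC)[:,:,::-1]
cv2.imwrite('pics/knob.png',cv2.convertScaleAbs(a,alpha=1.6)); cv2.imwrite('pics/rack.png',cv2.convertScaleAbs(b,alpha=1.6))
c=cv2.resize(im[145:235,325:425],None,fx=6,fy=6,interpolation=cv2.INTER_CUBIC)[:,:,::-1];cv2.imwrite('pics/jars.png',cv2.convertScaleAbs(c,alpha=1.6))
E
```

```text
blue 130 [227.5 172.1] [0.6005 0.0342 0.04  ]
blue 129 [385.1 175.8] [ 0.6039 -0.3688  0.04  ]
blue 229 [  5.5 198.5] [0.5128 0.5938 0.04  ]
blue 132 [344.7 211.4] [ 0.5082 -0.2645  0.04  ]
orange 52 [360.8  67.8] [ 0.9013 -0.3117  0.047 ]
orange 52 [343.5  80.5] [ 0.8624 -0.2646  0.047 ]
orange 54 [389.7  88.3] [ 0.8436 -0.3872  0.047 ]
orange 89 [117.7 175. ] [0.5818 0.3129 0.047 ]
orange 1448 [ 20.2 197.8] [0.5145 0.5525 0.047 ]
red 125 [382.2 214.5] [ 0.5034 -0.358   0.04  ]
scene blue 1713 [31.9 26.3] [-0.421  -1.5643  0.033 ]
scene blue 21 [67.2 24.3] [-0.486  -1.3832  0.033 ]
scene blue 20 [48.8 38.4] [-0.3162 -1.3864  0.033 ]
scene blue 28 [70.8 51.6] [-0.2163 -1.1925  0.033 ]
scene blue 76 [62.8 56. ] [-0.1682 -1.2075  0.033 ]
scene blue 57 [194.6 185.7] [ 0.5089 -0.2656  0.033 ]
scene blue 58 [275.5 195.3] [0.4885 0.0124 0.033 ]
scene blue 66 [154.3 201.7] [ 0.6064 -0.3711  0.033 ]
scene blue 457 [475.7 225.8] [0.4695 0.64   0.033 ]
scene blue 60 [350.5 316.1] [0.8481 0.2845 0.033 ]
scene blue 253 [366.9 346.6] [0.9164 0.329  0.033 ]
```

View pics/knob.png

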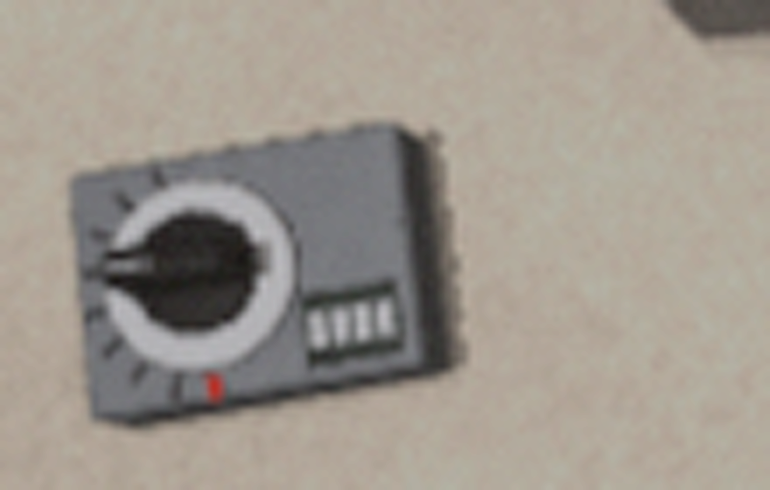

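View pics/rack.png

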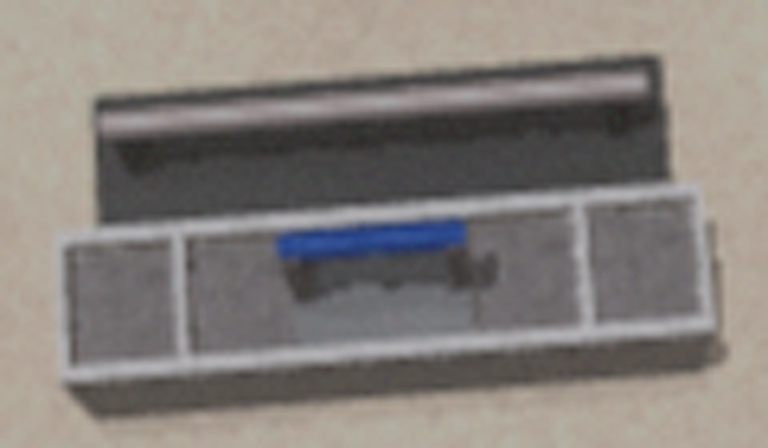

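View pics/jars.png

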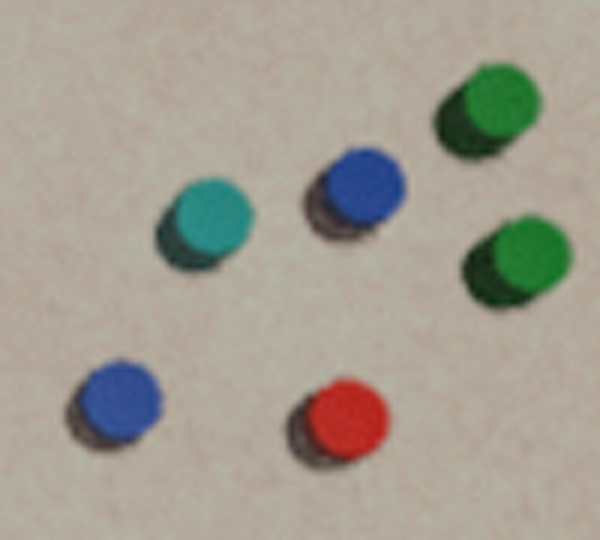

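The knob pointer is at 9 o'clock, crop (105,262), and the red zero mark is at about 6 o'clock, crop (215,388), so it needs about 1.6 rad anticlockwise. The rack rim corners are visible. The two blue-capped jars have pink bodies, and the turquoise and green ones do not.

```bash
python3 - <<'E'
from h import *
f=lambda x,y,k,ox,oy:((x+.5)/k-.5+ox,(y+.5)/k-.5+oy)
K=lambda x,y,z: ray('top',*f(x,y,7,85,195),z).round(4)
print('knob ring',K(202,275,.044),'disc',K(197,270,.056),'ptr',K(100,265,.06),'ends',K(115,262,.08),K(262,252,.08),'red',K(215,388,.04))
print('counter corners',K(72,180,.04),K(398,125,.04),K(442,365,.04)-0,K(95,420,.04))
Q=[ray('top',*f(x,y,6.4,170,135),.076) for x,y in((58,236),(697,188),(716,330),(68,380))]
Q=np.array(Q);print(Q.round(4),Q.mean(0).round(4))
d=(Q[0]-Q[1]+Q[3]-Q[2]);print('rack yaw(y dir - 90)',np.arctan2(d[1],d[0])-np.pi/2, np.linalg.norm(Q[0]-Q[1]),np.linalg.norm(Q[3]-Q[0]))
bar=[ray('top',*f(x,y,6.4,170,135),.138) for x,y in((277,246),(465,233))];print('bar',np.array(bar).round(4),np.mean(bar,0).round(4))
# blade
im=imaging.get_image('top'); h=cv2.cvtColor(im,cv2.COLOR_RGB2HSV)
sub=h[140:200,100:160]; m=((sub[...,1]<40)).astype('uint8'); 
m=cv2.morphologyEx(m,cv2.MORPH_OPEN,np.ones((3,3)));n,l,s,c=cv2.connectedComponentsWithStats(m)
i=1+s[1:,4].argmax(); print(s[i]); pts=np.argwhere(l==i)[:,::-1].astype('float32')
r=cv2.minAreaRect(pts);b=cv2.boxPoints(r)+[100,140];print('blade box',np.array([ray('top',*p,.005) for p in b]).round(4))
for a,c,mm in blobs(im,(5,150,60),(18,255,255)):
  if 100<c[0]<140: pp=np.argwhere(mm)[:,::-1].astype('float32'); print([ray('top',*p,.047).round(4) for p in cv2.boxPoints(cv2.minAreaRect(pp))])
o=crop('top',95,135,70,65,8,'blade.png')
sc=imaging.get_image('scene')
for a,c,mm in blobs(sc,(5,150,60),(18,255,255)): print('sc orange',a,c,ray('scene',*c,.03).round(4))
E
```

```text
knob ring [0.432  0.3086 0.044 ] disc [0.4324 0.3062 0.056 ] ptr [0.4326 0.3388 0.06  ] ends [0.4317 0.3259 0.08  ] [0.4368 0.2761 0.08  ] red [0.3929 0.3011 0.04  ]
counter corners [0.4648 0.3603 0.04  ] [0.4886 0.2454 0.04  ] [0.4036 0.2219 0.04  ] [0.3803 0.3421 0.04  ]
[[ 0.5884  0.1523  0.076 ]
 [ 0.6158 -0.0943  0.076 ]
 [ 0.5594 -0.1028  0.076 ]
 [ 0.5316  0.1443  0.076 ]] [0.5738 0.0249 0.076 ]
rack yaw(y dir - 90) 0.11126670460097943 0.24809432626882297 0.05733673890018205
bar [[ 0.5706  0.0599  0.138 ]
 [ 0.5776 -0.0078  0.138 ]] [0.5741 0.026  0.138 ]
[   0    0   60   60 3360]
blade box [[0.6886 0.3865 0.005 ]
 [0.6937 0.2267 0.005 ]
 [0.5312 0.213  0.005 ]
 [0.5261 0.3677 0.005 ]]
[array([0.5645, 0.3261, 0.047 ]), array([0.6041, 0.3114, 0.047 ]), array([0.5986, 0.2996, 0.047 ]), array([0.5592, 0.3143, 0.047 ])]
sc orange 22 [367.5 234.9] [0.578  0.3173 0.03  ]
sc orange 74 [118.3 251.5] [ 0.807  -0.3983  0.03  ]
sc orange 70 [154.3 265. ] [ 0.8245 -0.2753  0.03  ]
sc orange 78 [132.9 273.7] [ 0.8644 -0.3231  0.03  ]
```

View pics/blade.png

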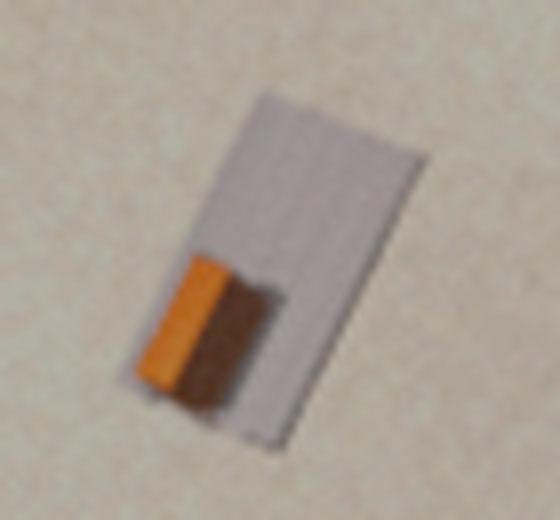

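```bash
cat >> h.py <<'E'
def wp(*L):  # rows for world waypoints (X, yaw) ; yaw = world angle of tool x, tool pointing down
    s=arm.observe(); M=R.from_rotvec(s['ee_rot']).as_matrix()
    for X,th in L:
        T=np.array([[np.cos(th),np.sin(th),0],[np.sin(th),-np.cos(th),0],[0,0,-1]])
        print((M.T@(np.array(X)-s['position'])*100).round(2), (R.from_matrix(M.T@T).as_rotvec()).round(3))
    print('now',s['clock'],s['position'].round(4),'yaw',np.arctan2(M[1,0],M[0,0]).round(3),'q',s['joints'].round(2),'F',s['force'].round(1),s['ft_torque'].round(2),'w',round(s['width'],3))
E
python3 - <<'E'
from h import *
wp(((.45,-.25,.24),.8),((.434,.304,.24),1.65),((.434,.304,.079),1.65))
f=lambda x,y,k,ox,oy:((x+.5)/k-.5+ox,(y+.5)/k-.5+oy)
P=np.array([ray('top',*f(x,y,8,95,135),.005) for x,y in((265,92),(428,157),(280,450),(122,380))]);print(P.round(4),P.mean(0))
d=P[0]-P[3]+P[1]-P[2];print('blade yaw',np.arctan2(d[1],d[0]),np.linalg.norm(d)/2,'grip',P.mean(0)-.032*d/np.linalg.norm(d))
E
```

```text
[ 38.43 -28.25   0.36] [-0.    -0.    -0.579]
[ 49.   -82.65   0.38] [-0.    -0.    -1.429]
[ 49.   -82.65  16.48] [-0.    -0.    -1.429]
now 0.35 [ 0.1368 -0.6098  0.2436] yaw 0.221 q [ 1.25  0.43  0.03  1.57 -0.01  1.13 -0.08] F [-0.4  0.4 -1.1] [-0.02  0.   -0.05] w 0.997
[[0.6738 0.3098 0.005 ]
 [0.6527 0.2527 0.005 ]
 [0.5506 0.2923 0.005 ]
 [0.5725 0.347  0.005 ]] [0.61241273 0.30044009 0.005     ]
blade yaw -0.36125941976830533 0.10870199695921276 grip [0.58247825 0.31175057 0.005     ]
```

Emit:
jog_arm --moves '[{"fingers":-1,"xyz":[38.4,-28.2,0.4],"angular":[0,0,-0.58]},{"fingers":-1,"xyz":[38.4,-28.2,0.4],"angular":[0,0,-0.58]},{"fingers":-1,"xyz":[38.4,-28.2,0.4],"angular":[0,0,-0.58]},{"fingers":-1,"xyz":[38.4,-28.2,0.4],"angular":[0,0,-0.58]},{"fingers":-1,"xyz":[38.4,-28.2,0.4],"angular":[0,0,-0.58]},{"fingers":-1,"xyz":[38.4,-28.2,0.4],"angular":[0,0,-0.58]},{"fingers":-1,"xyz":[38.4,-28.2,0.4],"angular":[0,0,-0.58]},{"fingers":-1,"xyz":[38.4,-28.2,0.4],"angular":[0,0,-0.58]}]'

```text
clock: 1.35
position: [0.4517, -0.2477, 0.24]
ee_rot: [2.891, 1.229, 0.002]
force: [-0.1, -1.3, 0.1]
width: 1.005
```

```bash
python3 - <<'E'
from h import *
wp(((.434,.304,.24),1.65),((.434,.304,.079),1.65))
E
```

```text
[ 3.849e+01 -3.956e+01  2.000e-02] [ 0.001 -0.001 -0.846]
[ 38.48 -39.57  16.12] [ 0.001 -0.001 -0.846]
now 1.35 [ 0.4517 -0.2477  0.24  ] yaw 0.804 q [ 0.65  0.28 -0.31  1.82  0.1   1.05 -0.47] F [-0.1 -1.3  0.1] [-0.07 -0.06  0.02] w 1.005
```

Emit:
jog_arm --moves '[{"fingers":-1,"xyz":[38.5,-39.6,0],"angular":[0,0,-0.85]},{"fingers":-1,"xyz":[38.5,-39.6,0],"angular":[0,0,-0.85]},{"fingers":-1,"xyz":[38.5,-39.6,0],"angular":[0,0,-0.85]},{"fingers":-1,"xyz":[38.5,-39.6,0],"angular":[0,0,-0.85]},{"fingers":-1,"xyz":[38.5,-39.6,0],"angular":[0,0,-0.85]},{"fingers":-1,"xyz":[38.5,-39.6,0],"angular":[0,0,-0.85]},{"fingers":-1,"xyz":[38.5,-39.6,0],"angular":[0,0,-0.85]},{"fingers":-1,"xyz":[38.5,-39.6,0],"angular":[0,0,-0.85]},{"fingers":-1,"xyz":[38.5,-39.6,0],"angular":[0,0,-0.85]},{"fingers":-1,"xyz":[38.5,-39.6,0],"angular":[0,0,-0.85]}]'

```text
clock: 2.6
position: [0.4319, 0.3062, 0.2399]
ee_rot: [-2.122, -2.314, -0.003]
force: [-0.3, -0.5, -0.5]
width: 1.001
```

```bash
python3 - <<'E'
from h import *
wp(((.434,.304,.24),1.65),((.434,.304,.079),1.65))
E
```

```text
[-0.23  0.19 -0.01] [-0.    -0.003  0.007]
[-0.28  0.19 16.09] [-0.    -0.003  0.007]
now 2.6 [0.4319 0.3062 0.2399] yaw 1.657 q [-0.17  0.38 -0.72  1.77  0.27  1.1  -0.89] F [-0.3 -0.5 -0.5] [-0.05 -0.11  0.02] w 1.001
```

Emit:
jog_arm --grip_force 15 --moves '[{"fingers":-1,"xyz":[-0.2,0.2,6],"angular":[0,0,0]},{"fingers":-1,"xyz":[-0.2,0.2,11],"angular":[0,0,0]},{"fingers":-1,"xyz":[-0.2,0.2,14.5],"angular":[0,0,0]},{"fingers":-1,"xyz":[-0.2,0.2,16.1],"angular":[0,0,0]},{"fingers":-1,"xyz":[-0.2,0.2,16.1],"angular":[0,0,0]},{"fingers":1,"xyz":[-0.2,0.2,16.1],"angular":[0,0,0]},{"fingers":1,"xyz":[-0.2,0.2,16.1],"angular":[0,0,0]},{"fingers":1,"xyz":[-0.2,0.2,16.1],"angular":[0,0,0]},{"fingers":1,"xyz":[-0.2,0.2,16.1],"angular":[0,0,0]},{"fingers":1,"xyz":[-0.2,0.2,16.1],"angular":[0,0,0]},{"fingers":1,"xyz":[-0.2,0.2,16.1],"angular":[0,0,0]}]'

```text
clock: 3.98
position: [0.4357, 0.2996, 0.0787]
ee_rot: [2.131, 2.308, -0.0]
force: [-0.2, -0.7, 1.0]
width: 0.396
```

```bash
python3 - <<'E'
from h import *
wp()
E
```

```text
now 3.975 [0.4357 0.2996 0.0787] yaw 1.651 q [-0.26  0.56 -0.61  1.95  0.46  0.77 -1.05] F [-0.2 -0.7  1. ] [-0.04 -0.1   0.  ] w 0.396
```

Emit:
jog_arm --moves '[{"fingers":0.3,"xyz":[0.55,0,0],"angular":[0,0,0]},{"fingers":0.3,"xyz":[0.55,0,0],"angular":[0,0,0]},{"fingers":1,"xyz":[0.55,0,0],"angular":[0,0,0]},{"fingers":1,"xyz":[0.55,0,0],"angular":[0,0,0]},{"fingers":1,"xyz":[0.55,0,0],"angular":[0,0,0]},{"fingers":1,"xyz":[0.55,0,0],"angular":[0,0,0]},{"fingers":1,"xyz":[0.55,0,0],"angular":[0,0,0]},{"fingers":1,"xyz":[0.55,0,0],"angular":[0,0,0]}]'

```text
clock: 4.97
position: [0.4325, 0.3054, 0.0786]
ee_rot: [-2.127, -2.309, 0.005]
force: [-9.9, 0.3, 5.4]
width: 0.153
```

```bash
python3 - <<'E'
from h import *
wp()
E
```

```text
now 4.975 [0.4325 0.3054 0.0786] yaw 1.653 q [-0.27  0.57 -0.61  1.94  0.45  0.78 -1.06] F [-9.9  0.3  5.4] [0.1  2.05 0.07] w 0.153
```

Emit:
jog_arm --moves '[{"fingers":1,"xyz":[0,-0.3,0],"angular":[0,0,0]},{"fingers":1,"xyz":[0,-0.3,0],"angular":[0,0,-0.13]},{"fingers":1,"xyz":[0,-0.3,0],"angular":[0,0,-0.26]},{"fingers":1,"xyz":[0,-0.3,0],"angular":[0,0,-0.39]},{"fingers":1,"xyz":[0,-0.3,0],"angular":[0,0,-0.52]},{"fingers":1,"xyz":[0,-0.3,0],"angular":[0,0,-0.65]},{"fingers":1,"xyz":[0,-0.3,0],"angular":[0,0,-0.78]},{"fingers":1,"xyz":[0,-0.3,0],"angular":[0,0,-0.91]},{"fingers":1,"xyz":[0,-0.3,0],"angular":[0,0,-1.04]},{"fingers":1,"xyz":[0,-0.3,0],"angular":[0,0,-1.17]},{"fingers":1,"xyz":[0,-0.3,0],"angular":[0,0,-1.3]},{"fingers":1,"xyz":[0,-0.3,0],"angular":[0,0,-1.3]}]'

```text
clock: 6.48
position: [0.4356, 0.3083, 0.0789]
ee_rot: [0.298, 3.124, 0.013]
force: [11.9, 14.7, -20.1]
width: 0.152
```

```bash
python3 - <<'E'
from h import *
wp()
E
```

```text
now 6.475 [0.4356 0.3083 0.0789] yaw 2.952 q [-0.07  0.68 -0.94  1.93  0.7   0.89  0.02] F [ 11.9  14.7 -20.1] [ 3.16 -2.85 -0.06] w 0.152
```

Emit:
jog_arm --moves '[{"fingers":1,"xyz":[-0.25,0.45,0.1],"angular":[0,0,0]},{"fingers":1,"xyz":[-0.25,0.45,0.1],"angular":[0,0,-0.1]},{"fingers":1,"xyz":[-0.25,0.45,0.1],"angular":[0,0,-0.2]},{"fingers":1,"xyz":[-0.25,0.45,0.1],"angular":[0,0,-0.2]}]'

```text
clock: 6.98
position: [0.4362, 0.3095, 0.0784]
ee_rot: [-0.016, 3.14, 0.002]
force: [0.1, 0.4, 6.4]
width: 0.15
```

```bash
python3 - <<'E'
from h import *
wp()
E
```

```text
now 6.975 [0.4362 0.3095 0.0784] yaw -3.131 q [-0.05  0.71 -0.98  1.92  0.74  0.93  0.19] F [0.1 0.4 6.4] [ 0.24 -0.08  0.02] w 0.15
```

Emit:
jog_arm --moves '[{"fingers":1,"xyz":[0,0,0],"angular":[0,0,-0.06]},{"fingers":1,"xyz":[0,0,0],"angular":[0,0,-0.12]},{"fingers":1,"xyz":[0,0,0],"angular":[0,0,-0.16]},{"fingers":1,"xyz":[0,0,0],"angular":[0,0,-0.16]}]'

```text
clock: 7.48
position: [0.4361, 0.3101, 0.0784]
ee_rot: [-0.266, 3.129, 0.004]
force: [-1.2, 4.0, 5.8]
width: 0.152
```

```bash
python3 - <<'E'
from h import *
wp()
E
```

```text
now 7.475 [0.4361 0.3101 0.0784] yaw -2.972 q [-0.03  0.72 -1.02  1.91  0.77  0.95  0.32] F [-1.2  4.   5.8] [ 0.99 -0.24 -0.04] w 0.152
```

Emit:
jog_arm --moves '[{"fingers":1,"xyz":[0,0,0],"angular":[0,0,-0.05]},{"fingers":1,"xyz":[0,0,0],"angular":[0,0,-0.1]},{"fingers":1,"xyz":[0,0,0],"angular":[0,0,-0.1]},{"fingers":1,"xyz":[0,0,0],"angular":[0,0,-0.1]}]'

```text
clock: 7.98
position: [0.4363, 0.3102, 0.0784]
ee_rot: [-0.42, 3.112, 0.004]
force: [1.0, 5.1, 4.4]
width: 0.16
```

```bash
python3 - <<'E'
from h import *
wp()
E
```

```text
now 7.975 [0.4363 0.3102 0.0784] yaw -2.873 q [-0.02  0.74 -1.04  1.91  0.78  0.96  0.41] F [1.  5.1 4.4] [ 1.24 -0.24 -0.34] w 0.16
```

Emit:
jog_arm --moves '[{"fingers":-1,"xyz":[0,0,0],"angular":[0,0,-0.04]},{"fingers":-1,"xyz":[0,0,0],"angular":[0,0,0]},{"fingers":-1,"xyz":[0,0,0],"angular":[0,0,0]},{"fingers":-1,"xyz":[0,0,0],"angular":[0,0,0]},{"fingers":-1,"xyz":[0,0,0],"angular":[0,0,0]},{"fingers":-1,"xyz":[0,0,-6],"angular":[0,0,0]},{"fingers":-1,"xyz":[0,0,-12],"angular":[0,0,0]},{"fingers":-1,"xyz":[0,0,-15],"angular":[0,0,0]},{"fingers":-1,"xyz":[0,0,-15],"angular":[0,0,0]}]'

```text
clock: 9.1
position: [0.4362, 0.3098, 0.23]
ee_rot: [-0.421, 3.109, 0.003]
force: [-0.7, 0.3, -0.9]
width: 0.998
```

```bash
python3 - <<'E'
from h import *
wp(((.574,.0255,.23),1.682),((.574,.0255,.133),1.682))
o=crop('scene',330,180,64,48,6,'knob2.png')
E
```

```text
[-5.730e+00 -3.107e+01 -1.000e-02] [0.004 0.002 1.728]
[ -5.69 -31.08   9.69] [0.004 0.002 1.728]
now 9.1 [0.4362 0.3098 0.23  ] yaw -2.873 q [ 0.09  0.57 -1.19  1.75  0.57  1.21  0.59] F [-0.7  0.3 -0.9] [ 0.09 -0.15 -0.01] w 0.998
```

View pics/knob2.png

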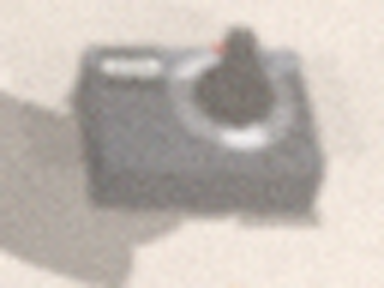

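The pointer now stands at the red zero mark, crop (240,40), and the stop torque was felt. Next is the rack.

Emit:
jog_arm --moves '[{"fingers":-1,"xyz":[-5.7,-31.1,0],"angular":[0,0,1.728]},{"fingers":-1,"xyz":[-5.7,-31.1,0],"angular":[0,0,1.728]},{"fingers":-1,"xyz":[-5.7,-31.1,0],"angular":[0,0,1.728]},{"fingers":-1,"xyz":[-5.7,-31.1,0],"angular":[0,0,1.728]},{"fingers":-1,"xyz":[-5.7,-31.1,0],"angular":[0,0,1.728]},{"fingers":-1,"xyz":[-5.7,-31.1,0],"angular":[0,0,1.728]},{"fingers":-1,"xyz":[-5.7,-31.1,0],"angular":[0,0,1.728]},{"fingers":-1,"xyz":[-5.7,-31.1,0],"angular":[0,0,1.728]},{"fingers":-1,"xyz":[-5.7,-31.1,0],"angular":[0,0,1.728]},{"fingers":-1,"xyz":[-5.7,-31.1,0],"angular":[0,0,1.728]},{"fingers":-1,"xyz":[-5.7,-31.1,0],"angular":[0,0,1.728]},{"fingers":-1,"xyz":[-5.7,-31.1,0],"angular":[0,0,1.728]}]'

```text
clock: 10.65
position: [0.5731, 0.0241, 0.2273]
ee_rot: [-2.09, -2.344, 0.001]
force: [0.1, -0.4, -0.5]
width: 1.0
```

```bash
python3 - <<'E'
from h import *
wp(((.574,.0255,.23),1.682),((.574,.0255,.133),1.682))
E
```

```text
[ 0.13  0.11 -0.27] [-0.001 -0.     0.003]
[0.13 0.12 9.43] [-0.001 -0.     0.003]
now 10.65 [0.5731 0.0241 0.2273] yaw 1.685 q [ 0.39  0.47 -0.75  1.68  0.35  1.13 -0.34] F [ 0.1 -0.4 -0.5] [-0.03 -0.12 -0.06] w 1.0
```

Emit:
jog_arm --grip_force 15 --moves '[{"fingers":0.2,"xyz":[0.1,0.1,4],"angular":[0,0,0]},{"fingers":0.2,"xyz":[0.1,0.1,7.5],"angular":[0,0,0]},{"fingers":0.2,"xyz":[0.1,0.1,9.4],"angular":[0,0,0]},{"fingers":0.2,"xyz":[0.1,0.1,9.4],"angular":[0,0,0]},{"fingers":0.6,"xyz":[0.1,0.1,9.4],"angular":[0,0,0]},{"fingers":0.6,"xyz":[0.1,0.1,9.4],"angular":[0,0,0]},{"fingers":1,"xyz":[0.1,0.1,9.4],"angular":[0,0,0]},{"fingers":1,"xyz":[0.1,0.1,9.4],"angular":[0,0,0]},{"fingers":1,"xyz":[0.1,0.1,9.4],"angular":[0,0,0]},{"fingers":1,"xyz":[0.1,0.1,9.4],"angular":[0,0,0]}]'

```text
clock: 11.9
position: [0.5746, 0.0253, 0.134]
ee_rot: [2.093, 2.342, 0.001]
force: [2.0, -0.1, 1.6]
width: 0.123
```

```bash
python3 - <<'E'
from h import *
wp()
for i in range(15):
    p=.05*i; x=3-30*np.cos(p)+135*np.sin(p)+30; z=30*np.sin(p)+135*np.cos(p)-135
    print(round(p,2),round(x/10,2),round(-z/10,2))
E
```

```text
now 11.9 [0.5746 0.0253 0.134 ] yaw 1.683 q [ 0.35  0.57 -0.7   1.78  0.44  0.95 -0.42] F [ 2.  -0.1  1.6] [-0.04 -0.42 -0.06] w 0.123
0.0 0.3 -0.0
0.05 0.98 -0.13
0.1 1.66 -0.23
0.15 2.35 -0.3
0.2 3.04 -0.33
0.25 3.73 -0.32
0.3 4.42 -0.28
0.35 5.11 -0.21
0.4 5.79 -0.1
0.45 6.47 0.04
0.5 7.14 0.21
0.55 7.8 0.42
0.6 8.45 0.66
0.65 9.08 0.94
0.7 9.7 1.24
```

Emit:
jog_arm --moves '[{"fingers":1,"xyz":[0,0.3,0],"angular":[0,0,0]},{"fingers":1,"xyz":[0,1.0,-0.13],"angular":[0,0,0]},{"fingers":1,"xyz":[0,1.7,-0.23],"angular":[0,0,0]},{"fingers":1,"xyz":[0,2.35,-0.3],"angular":[0,0,0]},{"fingers":1,"xyz":[0,3.05,-0.33],"angular":[0,0,0]},{"fingers":1,"xyz":[0,3.7,-0.32],"angular":[0,0,0]},{"fingers":1,"xyz":[0,4.4,-0.28],"angular":[0,0,0]},{"fingers":1,"xyz":[0,4.4,-0.28],"angular":[0,0,0]}]'

```text
clock: 12.9
position: [0.6184, 0.0302, 0.1363]
ee_rot: [2.094, 2.342, 0.0]
force: [-1.3, -1.6, 0.5]
width: 0.119
```

Emit:
jog_arm --moves '[{"fingers":1,"xyz":[0,0.7,0.07],"angular":[0,0,0]},{"fingers":1,"xyz":[0,1.4,0.18],"angular":[0,0,0]},{"fingers":1,"xyz":[0,2.05,0.32],"angular":[0,0,0]},{"fingers":1,"xyz":[0,2.75,0.5],"angular":[0,0,0]},{"fingers":1,"xyz":[0,3.4,0.7],"angular":[0,0,0]},{"fingers":1,"xyz":[0,4.05,0.94],"angular":[0,0,0]},{"fingers":1,"xyz":[0,4.7,1.22],"angular":[0,0,0]},{"fingers":1,"xyz":[0,5.0,1.38],"angular":[0,0,0]},{"fingers":1,"xyz":[0,5.3,1.52],"angular":[0,0,0]},{"fingers":1,"xyz":[0,5.3,1.52],"angular":[0,0,0]}]'

```text
clock: 14.15
position: [0.6703, 0.0361, 0.1213]
ee_rot: [-2.093, -2.342, 0.001]
force: [-3.4, -1.1, 2.4]
width: 0.123
```

```bash
python3 - <<'E'
from h import *
wp()
crop('scene',220,190,110,70,6,'lean.png')
E
```

```text
now 14.15 [0.6703 0.0361 0.1213] yaw 1.683 q [ 0.26  0.71 -0.65  1.54  0.48  1.05 -0.4 ] F [-3.4 -1.1  2.4] [-0.24  0.59  0.06] w 0.123
```

View pics/lean.png

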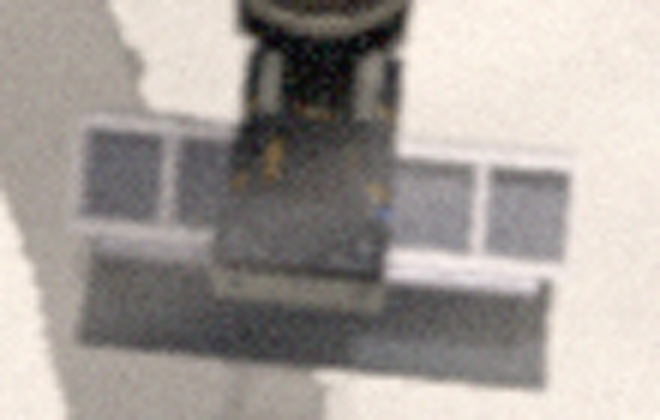

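The rack sits fully tipped, with the rim visible above the lean bar in the crop. I'll release it and go to the blade.

Emit:
jog_arm --moves '[{"fingers":0.5,"xyz":[0,0,0],"angular":[0,0,0]},{"fingers":0.5,"xyz":[0,0,0],"angular":[0,0,0]},{"fingers":0,"xyz":[0,0,0],"angular":[0,0,0]},{"fingers":0,"xyz":[0,0,0],"angular":[0,0,0]},{"fingers":0,"xyz":[0,0,0],"angular":[0,0,0]},{"fingers":0,"xyz":[0,0,-2],"angular":[0,0,0]},{"fingers":0,"xyz":[0,0,-6],"angular":[0,0,0]},{"fingers":-0.5,"xyz":[0,0,-11],"angular":[0,0,0]},{"fingers":-0.5,"xyz":[0,0,-11],"angular":[0,0,0]}]'

```text
clock: 15.32
position: [0.6728, 0.0375, 0.2376]
ee_rot: [2.09, 2.338, 0.011]
force: [0.1, 0.9, -0.4]
width: 0.666
```

```bash
python3 - <<'E'
from h import *
wp(((.5825,.313,.2),2.78),((.5825,.313,.031),2.78))
E
```

```text
[28.39 -5.92  3.73] [ 0.008  0.004 -1.097]
[28.37 -6.08 20.63] [ 0.008  0.004 -1.097]
now 15.325 [0.6728 0.0375 0.2376] yaw 1.683 q [ 0.28  0.61 -0.7   1.41  0.4   1.25 -0.34] F [ 0.1  0.9 -0.4] [ 0.01 -0.18 -0.01] w 0.666
```

Emit:
jog_arm --moves '[{"fingers":-0.5,"xyz":[28.4,-5.9,3.7],"angular":[0,0,-1.097]},{"fingers":-0.5,"xyz":[28.4,-5.9,3.7],"angular":[0,0,-1.097]},{"fingers":-0.5,"xyz":[28.4,-5.9,3.7],"angular":[0,0,-1.097]},{"fingers":-0.5,"xyz":[28.4,-5.9,3.7],"angular":[0,0,-1.097]},{"fingers":-0.5,"xyz":[28.4,-5.9,3.7],"angular":[0,0,-1.097]},{"fingers":-0.5,"xyz":[28.4,-5.9,3.7],"angular":[0,0,-1.097]},{"fingers":-0.5,"xyz":[28.4,-5.9,3.7],"angular":[0,0,-1.097]},{"fingers":-0.5,"xyz":[28.4,-5.9,3.7],"angular":[0,0,-1.097]},{"fingers":-0.5,"xyz":[28.4,-5.9,3.7],"angular":[0,0,-1.097]}]'

```text
clock: 16.45
position: [0.5807, 0.3109, 0.1945]
ee_rot: [0.57, 3.089, -0.0]
force: [-0.2, 0.6, 0.1]
width: 0.751
```

```bash
python3 - <<'E'
from h import *
wp(((.5825,.313,.2),2.78),((.5825,.313,.031),2.78))
im=imaging.get_image('scene')
cv2.imwrite('pics/s3.png',cv2.convertScaleAbs(cv2.resize(im[150:300,215:415,::-1],None,fx=4,fy=4,interpolation=cv2.INTER_CUBIC),alpha=1.4))
E
```

```text
[-0.1   0.26 -0.55] [-0.     0.001 -0.004]
[-0.09  0.26 16.35] [-0.     0.001 -0.004]
now 16.45 [0.5807 0.3109 0.1945] yaw 2.776 q [-0.02  0.71 -0.94  1.49  0.59  1.24  0.16] F [-0.2  0.6  0.1] [ 0.06 -0.19  0.04] w 0.751
```

View pics/s3.png

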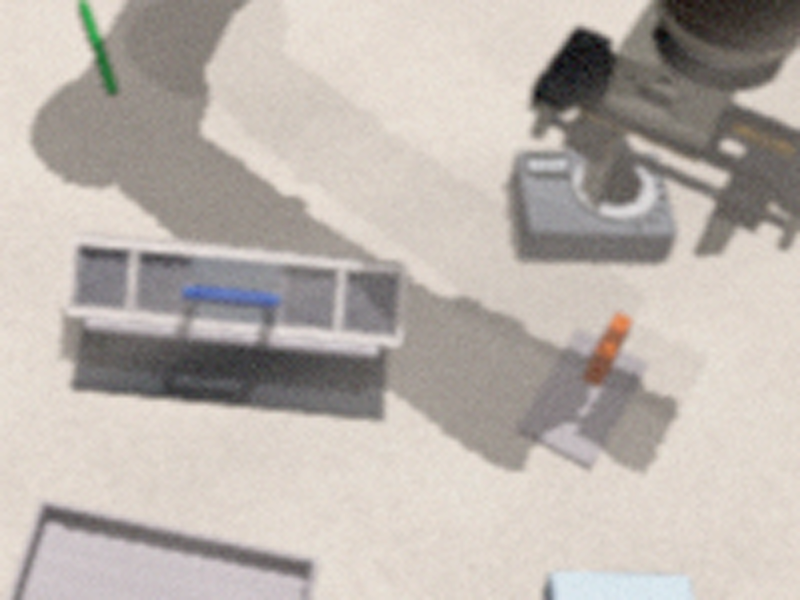

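The rack leans on its own and the blade is undisturbed at crop (600,390). I'll descend and grip.

Emit:
jog_arm --grip_force 30 --moves '[{"fingers":-0.2,"xyz":[-0.1,0.2,6],"angular":[0,0,0]},{"fingers":-0.2,"xyz":[-0.1,0.2,12],"angular":[0,0,0]},{"fingers":-0.2,"xyz":[-0.1,0.2,15],"angular":[0,0,0]},{"fingers":-0.2,"xyz":[-0.1,0.2,16.3],"angular":[0,0,0]},{"fingers":-0.2,"xyz":[-0.1,0.2,16.3],"angular":[0,0,0]},{"fingers":0.4,"xyz":[-0.1,0.2,16.3],"angular":[0,0,0]},{"fingers":1,"xyz":[-0.1,0.2,16.3],"angular":[0,0,0]},{"fingers":1,"xyz":[-0.1,0.2,16.3],"angular":[0,0,0]},{"fingers":1,"xyz":[-0.1,0.2,16.3],"angular":[0,0,0]},{"fingers":1,"xyz":[-0.1,0.2,16.3],"angular":[0,0,0]},{"fingers":1,"xyz":[-0.1,0.2,16.3],"angular":[0,0,0]}]'

```text
clock: 17.88
position: [0.582, 0.3134, 0.0316]
ee_rot: [0.565, 3.09, 0.0]
force: [0.2, 0.3, 1.7]
width: 0.153
```

```bash
python3 - <<'E'
from h import *
wp()
E
```

```text
now 17.875 [0.582  0.3134 0.0316] yaw 2.78 q [-0.07  0.88 -0.84  1.62  0.75  0.99  0.05] F [0.2 0.3 1.7] [ 0.09 -0.17 -0.01] w 0.153
```

```bash
python3 - <<'E'
from h import *
wp(((.582,.3134,.18),2.78),((.42,.2,.18),2.9),((.395,.005,.18),3.253))
E
```

```text
[-1.000e-02  1.000e-02 -1.484e+01] [ 0.  0. -0.]
[ 11.13 -16.33 -14.85] [ 0.    0.   -0.12]
[  6.56 -35.46 -14.86] [ 0.     0.    -0.473]
now 17.875 [0.582  0.3134 0.0316] yaw 2.78 q [-0.07  0.88 -0.84  1.62  0.75  0.99  0.05] F [0.2 0.3 1.7] [ 0.09 -0.17 -0.01] w 0.153
```

Emit:
jog_arm --moves '[{"fingers":1,"xyz":[0,0,-5],"angular":[0,0,0]},{"fingers":1,"xyz":[0,0,-10],"angular":[0,0,0]},{"fingers":1,"xyz":[0,0,-14.8],"angular":[0,0,0]},{"fingers":1,"xyz":[4,-6,-14.8],"angular":[0,0,-0.05]},{"fingers":1,"xyz":[8,-11,-14.8],"angular":[0,0,-0.1]},{"fingers":1,"xyz":[11,-16,-14.8],"angular":[0,0,-0.12]},{"fingers":1,"xyz":[10,-21,-14.8],"angular":[0,0,-0.2]},{"fingers":1,"xyz":[9,-26,-14.8],"angular":[0,0,-0.3]},{"fingers":1,"xyz":[7.5,-31,-14.8],"angular":[0,0,-0.4]},{"fingers":1,"xyz":[6.6,-35.5,-14.8],"angular":[0,0,-0.473]},{"fingers":1,"xyz":[6.6,-35.5,-14.8],"angular":[0,0,-0.473]},{"fingers":1,"xyz":[6.6,-35.5,-14.8],"angular":[0,0,-0.473]}]'

```text
clock: 19.38
position: [0.3944, 0.0048, 0.1794]
ee_rot: [-0.172, 3.137, 0.0]
force: [0.6, 0.4, -0.7]
width: 0.151
```

```bash
python3 - <<'E'
from h import *
wp(((.395,.005,.034),3.253),((.4824,.0147,.034),3.253),((.4824,.0147,.031),3.253))
E
```

```text
[-6.000e-02  1.000e-02  1.454e+01] [ 0.     0.    -0.002]
[-8.850e+00  1.000e-02  1.454e+01] [ 0.     0.    -0.002]
[-8.850e+00  1.000e-02  1.484e+01] [ 0.     0.    -0.002]
now 19.375 [0.3944 0.0048 0.1794] yaw -3.032 q [ 0.86  0.38 -1.23  2.12  0.45  0.94  1.06] F [ 0.6  0.4 -0.7] [ 0.16 -0.13 -0.03] w 0.151
```

Emit:
jog_arm --moves '[{"fingers":1,"xyz":[0,0,5],"angular":[0,0,0]},{"fingers":1,"xyz":[0,0,10],"angular":[0,0,0]},{"fingers":1,"xyz":[0,0,13],"angular":[0,0,0]},{"fingers":1,"xyz":[0,0,14.4],"angular":[0,0,0]},{"fingers":1,"xyz":[0,0,14.4],"angular":[0,0,0]}]'

```text
clock: 20.0
position: [0.3941, 0.0065, 0.0348]
ee_rot: [0.179, -3.135, -0.001]
force: [0.4, -0.5, -0.9]
width: 0.154
```

```bash
python3 - <<'E'
from h import *
wp(((.395,.005,.034),3.253),((.4824,.0147,.034),3.253))
im=imaging.get_image('top')
crop('top',190,130,100,90,7,'pre.png')
E
```

```text
[-0.07 -0.16  0.07] [ 0.001 -0.001  0.003]
[-8.87 -0.19  0.06] [ 0.001 -0.001  0.003]
now 20.0 [0.3941 0.0065 0.0348] yaw -3.027 q [ 0.55  0.59 -0.92  2.27  0.81  0.65  0.71] F [ 0.4 -0.5 -0.9] [ 0.13 -0.14  0.  ] w 0.154
```

View pics/pre.png

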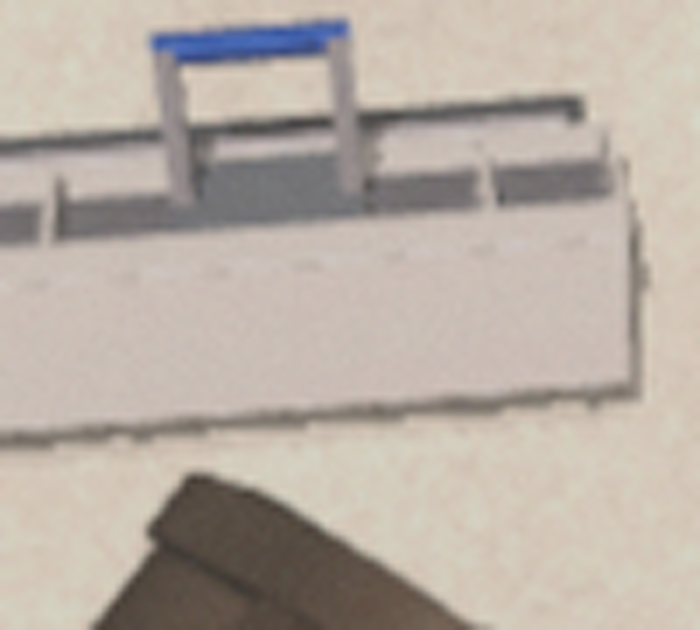

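The arm hides the blade here, but the rack front is clear in the picture. I'll slide in.

Emit:
jog_arm --moves '[{"fingers":1,"xyz":[-1.5,-0.1,0.05],"angular":[0,0,0]},{"fingers":1,"xyz":[-3,-0.15,0.05],"angular":[0,0,0]},{"fingers":1,"xyz":[-4.5,-0.15,0.05],"angular":[0,0,0]},{"fingers":1,"xyz":[-6,-0.15,0.05],"angular":[0,0,0]},{"fingers":1,"xyz":[-7.5,-0.15,0.05],"angular":[0,0,0]},{"fingers":1,"xyz":[-8.8,-0.15,0.05],"angular":[0,0,0]},{"fingers":1,"xyz":[-8.8,-0.15,0.2],"angular":[0,0,0]},{"fingers":1,"xyz":[-8.8,-0.15,0.35],"angular":[0,0,0]},{"fingers":1,"xyz":[-8.8,-0.15,0.35],"angular":[0,0,0]}]'

```text
clock: 21.22
position: [0.4814, 0.0128, 0.0317]
ee_rot: [0.175, -3.136, 0.0]
force: [0.2, -0.5, -1.1]
width: 0.152
```

```bash
python3 - <<'E'
from h import *
wp()
o=np.array([.5738,.0249]);s=arm.observe();d=s['position'][:2]-o;c,q=np.cos(.111),np.sin(.111);print('grip in rest',d@[c,q],d@[-q,c])
E
```

```text
now 21.225 [0.4814 0.0128 0.0317] yaw -3.03 q [ 0.51  0.69 -0.89  2.07  0.8   0.77  0.79] F [ 0.2 -0.5 -1.1] [ 0.1  -0.14  0.02] w 0.152
grip in rest -0.09319614489995451 -0.0018316291789208445
```

Emit:
jog_arm --moves '[{"fingers":0.3,"xyz":[0,0,0],"angular":[0,0,0]},{"fingers":-0.2,"xyz":[0,0,0],"angular":[0,0,0]},{"fingers":-0.2,"xyz":[0,0,0],"angular":[0,0,0]},{"fingers":-0.2,"xyz":[0,0,0],"angular":[0,0,0]},{"fingers":-0.2,"xyz":[0,0,-3],"angular":[0,0,0]},{"fingers":-0.2,"xyz":[0,0,-8],"angular":[0,0,0]},{"fingers":-0.2,"xyz":[0,0,-14],"angular":[0,0,0]},{"fingers":-0.2,"xyz":[0,0,-20],"angular":[0,0,0]},{"fingers":-0.2,"xyz":[0,0,-20],"angular":[0,0,0]}]'

```text
clock: 22.35
position: [0.4842, 0.0139, 0.236]
ee_rot: [-0.174, 3.13, -0.001]
force: [-0.2, 0.2, -1.8]
width: 0.601
```

```bash
python3 - <<'E'
from h import *
wp(((.6705,.0362,.23),1.683),((.6705,.0362,.1213),1.683))
crop('scene',220,170,110,75,6,'bl.png')
E
```

```text
[-18.76   0.16   0.73] [0.005 0.006 1.569]
[-18.68   0.17  11.6 ] [0.005 0.006 1.569]
now 22.35 [0.4842 0.0139 0.236 ] yaw -3.031 q [ 0.73  0.44 -1.16  1.86  0.45  1.13  1.09] F [-0.2  0.2 -1.8] [ 0.08 -0.14  0.01] w 0.601
```

View pics/bl.png

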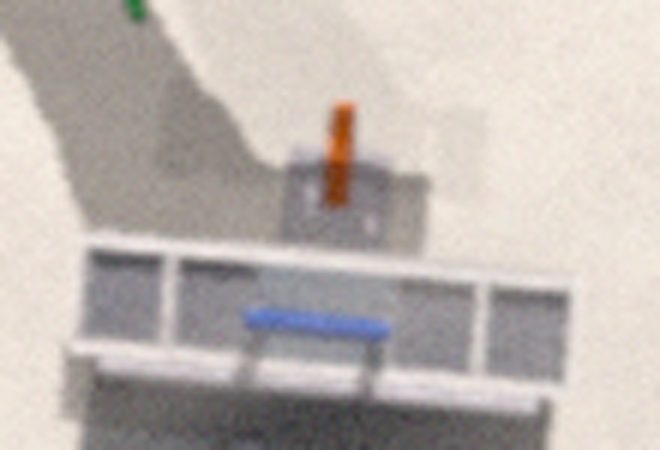

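The blade is lying flat under the middle of the raised front, with its handle at crop (342,155). I'll regrip the bar.

Emit:
jog_arm --grip_force 20 --moves '[{"fingers":0,"xyz":[-18.7,0.15,0.7],"angular":[0,0,1.569]},{"fingers":0,"xyz":[-18.7,0.15,0.7],"angular":[0,0,1.569]},{"fingers":0,"xyz":[-18.7,0.15,0.7],"angular":[0,0,1.569]},{"fingers":0,"xyz":[-18.7,0.15,0.7],"angular":[0,0,1.569]},{"fingers":0,"xyz":[-18.7,0.15,0.7],"angular":[0,0,1.569]},{"fingers":0,"xyz":[-18.7,0.15,0.7],"angular":[0,0,1.569]},{"fingers":0,"xyz":[-18.7,0.15,0.7],"angular":[0,0,1.569]},{"fingers":0,"xyz":[-18.7,0.15,0.7],"angular":[0,0,1.569]},{"fingers":0,"xyz":[-18.7,0.15,0.7],"angular":[0,0,1.569]},{"fingers":0,"xyz":[-18.7,0.15,0.7],"angular":[0,0,1.569]},{"fingers":0,"xyz":[-18.7,0.15,0.7],"angular":[0,0,1.569]}]'

```text
clock: 23.78
position: [0.6673, 0.035, 0.2238]
ee_rot: [-2.09, -2.345, 0.002]
force: [0.1, -0.5, -0.3]
width: 0.5
```

```bash
python3 - <<'E'
from h import *
wp(((.6705,.0362,.1213),1.683))
E
```

```text
[ 0.08  0.35 10.25] [-0.002  0.     0.003]
now 23.775 [0.6673 0.035  0.2238] yaw 1.686 q [ 0.25  0.6  -0.62  1.44  0.36  1.22 -0.3 ] F [ 0.1 -0.5 -0.3] [-0.03 -0.11  0.02] w 0.5
```

Emit:
jog_arm --moves '[{"fingers":0,"xyz":[0.1,0.35,5],"angular":[0,0,0]},{"fingers":0,"xyz":[0.1,0.35,8.5],"angular":[0,0,0]},{"fingers":0,"xyz":[0.1,0.35,10.2],"angular":[0,0,0]},{"fingers":0,"xyz":[0.1,0.35,10.2],"angular":[0,0,0]},{"fingers":0.6,"xyz":[0.1,0.35,10.2],"angular":[0,0,0]},{"fingers":0.6,"xyz":[0.1,0.35,10.2],"angular":[0,0,0]},{"fingers":1,"xyz":[0.1,0.35,10.2],"angular":[0,0,0]},{"fingers":1,"xyz":[0.1,0.35,10.2],"angular":[0,0,0]},{"fingers":1,"xyz":[0.1,0.35,10.2],"angular":[0,0,0]},{"fingers":1,"xyz":[0.1,0.35,10.2],"angular":[0,0,0]}]'

```text
clock: 25.02
position: [0.671, 0.0365, 0.1229]
ee_rot: [-2.092, -2.343, 0.0]
force: [-2.4, -0.8, 2.5]
width: 0.127
```

```bash
python3 - <<'E'
from h import *
wp()
a=lambda p:np.array([-30*np.cos(p)+135*np.sin(p),-(30*np.sin(p)+135*np.cos(p))])
for p in np.arange(.7,.08,-.05): print(round(p,2),((a(p)-a(.7))/10).round(2))
E
```

```text
now 25.025 [0.671  0.0365 0.1229] yaw 1.684 q [ 0.23  0.69 -0.59  1.54  0.43  1.04 -0.36] F [-2.4 -0.8  2.5] [-0.1   0.34  0.01] w 0.127
0.7 [0. 0.]
0.65 [-0.62 -0.3 ]
0.6 [-1.26 -0.58]
0.55 [-1.9  -0.82]
0.5 [-2.56 -1.03]
0.45 [-3.23 -1.2 ]
0.4 [-3.91 -1.34]
0.35 [-4.59 -1.45]
0.3 [-5.28 -1.53]
0.25 [-5.97 -1.56]
0.2 [-6.66 -1.57]
0.15 [-7.35 -1.54]
0.1 [-8.04 -1.47]
```

Emit:
jog_arm --moves '[{"fingers":1,"xyz":[0,-0.6,-0.3],"angular":[0,0,0]},{"fingers":1,"xyz":[0,-1.25,-0.58],"angular":[0,0,0]},{"fingers":1,"xyz":[0,-1.9,-0.82],"angular":[0,0,0]},{"fingers":1,"xyz":[0,-2.55,-1.03],"angular":[0,0,0]},{"fingers":1,"xyz":[0,-3.25,-1.2],"angular":[0,0,0]},{"fingers":1,"xyz":[0,-3.9,-1.34],"angular":[0,0,0]},{"fingers":1,"xyz":[0,-4.6,-1.45],"angular":[0,0,0]},{"fingers":1,"xyz":[0,-5.3,-1.53],"angular":[0,0,0]},{"fingers":1,"xyz":[0,-5.95,-1.56],"angular":[0,0,0]},{"fingers":1,"xyz":[0,-5.95,-1.56],"angular":[0,0,0]}]'

```text
clock: 26.28
position: [0.6116, 0.0297, 0.1393]
ee_rot: [2.092, 2.343, 0.0]
force: [0.9, 0.3, 6.4]
width: 0.123
```

```bash
python3 - <<'E'
from h import *
wp()
E
```

```text
now 26.275 [0.6116 0.0297 0.1393] yaw 1.684 q [ 0.28  0.6  -0.62  1.69  0.4   0.99 -0.37] F [0.9 0.3 6.4] [-0.13 -0.41 -0.02] w 0.123
```

Emit:
jog_arm --moves '[{"fingers":1,"xyz":[0,-0.4,-0.05],"angular":[0,0,0]},{"fingers":1,"xyz":[0,-0.8,-0.05],"angular":[0,0,0]},{"fingers":1,"xyz":[0,-1.1,-0.05],"angular":[0,0,0]},{"fingers":1,"xyz":[0,-1.4,-0.03],"angular":[0,0,0]},{"fingers":1,"xyz":[0,-1.55,0],"angular":[0,0,0]},{"fingers":1,"xyz":[0,-1.55,0],"angular":[0,0,0]}]'

```text
clock: 27.02
position: [0.5961, 0.0279, 0.1388]
ee_rot: [2.092, 2.343, -0.0]
force: [-0.1, -0.1, 7.2]
width: 0.124
```

```bash
python3 - <<'E'
from h import *
wp()
E
```

```text
now 27.025 [0.5961 0.0279 0.1388] yaw 1.684 q [ 0.29  0.58 -0.62  1.73  0.4   0.97 -0.37] F [-0.1 -0.1  7.2] [-0.13 -0.35 -0.01] w 0.124
```

Emit:
jog_arm --moves '[{"fingers":1,"xyz":[0,-0.15,-0.05],"angular":[0,0,0]},{"fingers":1,"xyz":[0,-0.25,-0.05],"angular":[0,0,0]},{"fingers":1,"xyz":[0,-0.25,-0.05],"angular":[0,0,0]}]'

```text
clock: 27.4
position: [0.5935, 0.0276, 0.1386]
ee_rot: [-2.092, -2.343, 0.001]
force: [-0.6, 0.6, 0.5]
width: 0.123
```

```bash
python3 - <<'E'
from h import *
wp()
E
```

```text
now 27.4 [0.5935 0.0276 0.1386] yaw 1.684 q [ 0.29  0.57 -0.62  1.73  0.39  0.97 -0.37] F [-0.6  0.6  0.5] [-0.04 -0.31 -0.03] w 0.123
```

Emit:
jog_arm --moves '[{"fingers":1,"xyz":[0,-0.15,0.02],"angular":[0,0,0]},{"fingers":1,"xyz":[0,-0.3,0.05],"angular":[0,0,0]},{"fingers":1,"xyz":[0,-0.3,0.05],"angular":[0,0,0]}]'

```text
clock: 27.78
position: [0.5915, 0.0275, 0.1387]
ee_rot: [2.092, 2.343, 0.001]
force: [2.9, 0.2, 1.7]
width: 0.122
```

```bash
python3 - <<'E'
from h import *
wp()
E
```

```text
now 27.775 [0.5915 0.0275 0.1387] yaw 1.684 q [ 0.29  0.57 -0.62  1.74  0.39  0.96 -0.37] F [2.9 0.2 1.7] [ 0.02 -0.85 -0.01] w 0.122
```

Emit:
jog_arm --moves '[{"fingers":1,"xyz":[0,0.1,0],"angular":[0,0,0]},{"fingers":0.6,"xyz":[0,0.1,0],"angular":[0,0,0]},{"fingers":0.6,"xyz":[0,0.1,0],"angular":[0,0,0]},{"fingers":0.1,"xyz":[0,0.1,0],"angular":[0,0,0]},{"fingers":0.1,"xyz":[0,0.1,0],"angular":[0,0,0]},{"fingers":0.1,"xyz":[0,0.1,0],"angular":[0,0,0]},{"fingers":0.1,"xyz":[0,0.1,-2],"angular":[0,0,0]},{"fingers":0.1,"xyz":[0,0.1,-6],"angular":[0,0,0]},{"fingers":0.1,"xyz":[0,0.1,-10],"angular":[0,0,0]},{"fingers":-0.2,"xyz":[0,-10,-10],"angular":[0,0,0]},{"fingers":-0.2,"xyz":[-15,-14,-10],"angular":[0,0,0]},{"fingers":-0.2,"xyz":[-30,-14,-10],"angular":[0,0,0]}]'

```text
clock: 29.28
position: [0.5006, -0.1006, 0.239]
ee_rot: [2.088, 2.345, -0.001]
force: [2.2, -1.2, -0.1]
width: 0.601
```

```bash
python3 - <<'E'
from h import *
wp()
f=lambda x,y,k,ox,oy:((x+.5)/k-.5+ox,(y+.5)/k-.5+oy)
im=imaging.get_image('top'); 
for a,c,m in blobs(im,(108,90,40),(128,255,255)): print('top',a,c,ray('top',*c,.04).round(4),ray('top',*c,.138).round(4))
for a,c,m in blobs(im,(0,170,60),(4,255,255)): print('red',c,ray('top',*c,.04).round(4))
sc=imaging.get_image('scene')
for a,c,m in blobs(sc,(108,90,40),(128,255,255)): 
    if c[0]<300 and c[1]>150: print('sc',a,c,ray('scene',*c,.033).round(4),ray('scene',*c,.135).round(4))
a=cv2.resize(im[140:230,170:290],(800,600),interpolation=cv2.INTER_CUBIC)[:,:,::-1]
cv2.imwrite('pics/prop.png',cv2.convertScaleAbs(a,alpha=1.5))
E
```

```text
now 29.275 [ 0.5006 -0.1006  0.239 ] yaw 1.687 q [ 0.62  0.33 -0.68  1.81  0.24  1.08 -0.03] F [ 2.2 -1.2 -0.1] [-0.05 -0.16  0.01] w 0.601
top 25 [138.5  65.8] [0.8924 0.2914 0.04  ] [0.8373 0.2582 0.138 ]
top 191 [123.3  97.9] [0.7969 0.3231 0.04  ] [0.7511 0.2869 0.138 ]
top 132 [226.8 164.4] [0.6209 0.037  0.04  ] [0.5923 0.0287 0.138 ]
top 130 [385.1 175.8] [ 0.6039 -0.3688  0.04  ] [ 0.5769 -0.3376  0.138 ]
top 226 [  5.5 198.5] [0.5128 0.5938 0.04  ] [0.4947 0.5312 0.138 ]
red [382.2 214.5] [ 0.5034 -0.358   0.04  ]
sc 55 [194.7 185.7] [ 0.5089 -0.2653  0.033 ] [ 0.5927 -0.2204  0.135 ]
sc 62 [275.5 199.2] [0.5051 0.0158 0.033 ] [0.5893 0.0298 0.135 ]
sc 61 [154.2 201.6] [ 0.6061 -0.3716  0.033 ] [ 0.6792 -0.3151  0.135 ]
```

View pics/prop.png

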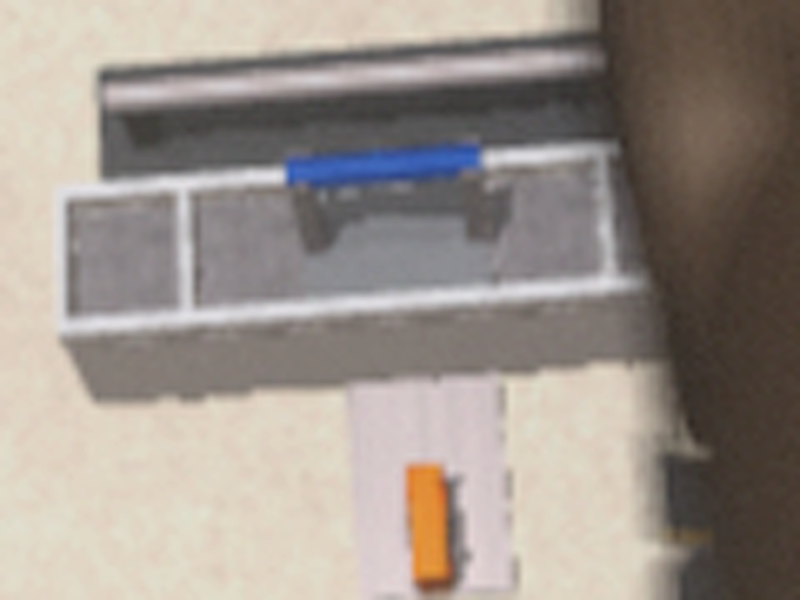

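```bash
python3 - <<'E'
from h import *
f=lambda x,y,k,ox,oy:((x+.5)/k-.5+ox,(y+.5)/k-.5+oy)
g=lambda x,y,z: ray('top',*f(x,y,6.6667,170,140),z)
o=np.array([.5738,.0249]);c,q=np.cos(.111),np.sin(.111)
rest=lambda X:np.array([(X[:2]-o)@[c,q],(X[:2]-o)@[-q,c]]).round(4)
for n,P in (('rearL',g(60,190,.0755)),('frontL',g(62,332,.083)),('rear608',g(612,146,.0755)),('front640',g(640,284,.083)),('orange',g(430,523,.047)),('orangeF',g(425,465,.047)),('orangeB',g(434,582,.047)),('lean',g(350,76,.056)),('bar',ray('top',226.8,164.4,.14))): print(n,P.round(4),rest(P))
im=imaging.get_image('top')
for a,cc,m in blobs(im,(5,150,60),(18,255,255)):
    print(cc,ray('top',*cc,.047).round(4),rest(ray('top',*cc,.047)))
E
```

```text
rearL [0.5972 0.1532 0.0755] [0.0375 0.1249]
frontL [0.5414 0.1469 0.083 ] [-0.0187  0.1249]
rear608 [ 0.6209 -0.0516  0.0755] [ 0.0384 -0.0813]
front640 [ 0.5664 -0.0635  0.083 ] [-0.0171 -0.087 ]
orange [0.4811 0.0116 0.047 ] [-0.0936 -0.0029]
orangeF [0.5029 0.0145 0.047 ] [-0.0716 -0.0025]
orangeB [0.459  0.0092 0.047 ] [-0.1158 -0.0029]
lean [0.6515 0.0495 0.056 ] [0.0799 0.0158]
bar [0.5917 0.0285 0.14  ] [0.0182 0.0016]
[359.6  70.4] [ 0.8935 -0.3083  0.047 ] [ 0.2808 -0.3665]
[342.5  82.2] [ 0.8574 -0.2619  0.047 ] [ 0.2501 -0.3164]
[388.1  90.6] [ 0.8368 -0.3827  0.047 ] [ 0.2163 -0.4342]
[ 20.2 198.1] [0.5137 0.5524 0.047 ] [-0.0013  0.5309]
[233.7 218.1] [0.4808 0.0126 0.047 ] [-0.0938 -0.002 ]
```

The tip is about 7 mm ahead of the rack's middle, i.e. about 23 mm in from the front edge. The tip-back works out at about 0.135 rad and the rack is propped. Now the jars.

```bash
python3 - <<'E'
from h import *
wp(((.5085,-.265,.14),1.682),((.5085,-.265,.034),1.682))
E
```

```text
[-16.04  -0.96   9.85] [-0.001  0.002 -0.006]
[-16.02  -0.96  20.45] [-0.001  0.002 -0.006]
now 29.425 [ 0.5012 -0.1043  0.2383] yaw 1.676 q [ 0.63  0.34 -0.67  1.81  0.24  1.08 -0.03] F [0.6 0.8 0.4] [ 0.03 -0.09 -0.08] w 0.599
```

Emit:
jog_arm --grip_force 12 --moves '[{"fingers":-0.3,"xyz":[-16,-1,9.8],"angular":[0,0,0]},{"fingers":-0.3,"xyz":[-16,-1,9.8],"angular":[0,0,0]},{"fingers":-0.3,"xyz":[-16,-1,9.8],"angular":[0,0,0]},{"fingers":-0.3,"xyz":[-16,-1,9.8],"angular":[0,0,0]},{"fingers":-0.3,"xyz":[-16,-1,9.8],"angular":[0,0,0]}]'

```text
clock: 30.05
position: [0.5108, -0.2585, 0.1404]
ee_rot: [-2.091, -2.344, -0.002]
force: [-0.3, 1.4, 1.0]
width: 0.65
```

```bash
cat > j.py <<'E'
from h import *
for n,z in (('top',.04),('scene',.033)):
    for a,c,m in blobs(imaging.get_image(n),(108,90,40),(128,255,255),20):
        P=ray(n,*c,z)
        if .35<P[0]<.75 and -.6<P[1]<.3: print(n,a,c,P.round(4))
E
python3 - <<'E'
from j import *
wp(((.5085,-.265,.034),1.682))
E
```

```text
top 134 [226.9 164.4] [0.6209 0.0368 0.04  ]
top 53 [341.4 210.7] [ 0.5097 -0.2563  0.04  ]
scene 60 [194.8 185.8] [ 0.5092 -0.2648  0.033 ]
scene 63 [275.6 199.1] [0.5046 0.016  0.033 ]
scene 66 [154.6 201.8] [ 0.6066 -0.37    0.033 ]
[-0.66 -0.36 10.74] [ 0.002 -0.     0.005]
now 30.15 [ 0.5112 -0.258   0.1414] yaw 1.687 q [ 0.78  0.53 -0.58  1.79  0.35  0.93  0.17] F [-1.3 -0.6  0.4] [ 0.03 -0.1   0.01] w 0.648
```

Emit:
jog_arm --moves '[{"fingers":-0.3,"xyz":[-0.7,-0.35,5],"angular":[0,0,0]},{"fingers":-0.3,"xyz":[-0.7,-0.35,9],"angular":[0,0,0]},{"fingers":-0.3,"xyz":[-0.7,-0.35,10.7],"angular":[0,0,0]},{"fingers":-0.3,"xyz":[-0.7,-0.35,10.7],"angular":[0,0,0]},{"fingers":0.2,"xyz":[-0.7,-0.35,10.7],"angular":[0,0,0]},{"fingers":0.6,"xyz":[-0.7,-0.35,10.7],"angular":[0,0,0]},{"fingers":0.6,"xyz":[-0.7,-0.35,10.7],"angular":[0,0,0]},{"fingers":0.6,"xyz":[-0.7,-0.35,10.7],"angular":[0,0,0]},{"fingers":0.6,"xyz":[-0.7,-0.35,10.7],"angular":[0,0,0]}]'

```text
clock: 31.28
position: [0.508, -0.2678, 0.0342]
ee_rot: [2.092, 2.342, 0.0]
force: [-0.7, 0.7, 7.0]
width: 0.364
```

```bash
python3 - <<'E'
from j import *
wp()
E
```

```text
top 132 [226.9 164.4] [0.6209 0.0368 0.04  ]
scene 65 [275.3 199.1] [0.5048 0.0151 0.033 ]
scene 64 [154.3 201.7] [ 0.6064 -0.3711  0.033 ]
now 31.375 [ 0.508  -0.2678  0.0343] yaw 1.684 q [ 0.74  0.66 -0.5   1.87  0.46  0.73  0.09] F [-0.2 -0.2  5.9] [-0.    0.06 -0.01] w 0.364
```

```bash
cat > bay.py <<'E'
from h import *
def bay(ry,dx=0):
    o=np.array([.5738,.0249]);c,q=np.cos(.111),np.sin(.111)
    P=o+(.013+dx)*np.array([c,q])+ry*np.array([-q,c]); print(P.round(4)); wp(((*P,.18),1.682),((*P,.103),1.682))
E
python3 -c "
from bay import *
bay(-.102)"
```

```text
[ 0.598 -0.075]
[ 18.13  11.13 -14.58] [0.001 0.001 0.002]
[18.14 11.12 -6.88] [0.001 0.001 0.002]
now 31.375 [ 0.508  -0.2678  0.0343] yaw 1.684 q [ 0.74  0.66 -0.5   1.87  0.46  0.73  0.09] F [-0.2 -0.2  5.9] [-0.    0.06 -0.01] w 0.364
```

Emit:
jog_arm --grip_force 15 --moves '[{"fingers":1,"xyz":[0,0,-5],"angular":[0,0,0]},{"fingers":1,"xyz":[0,0,-10],"angular":[0,0,0]},{"fingers":1,"xyz":[0,0,-14.6],"angular":[0,0,0]},{"fingers":1,"xyz":[4.5,2.8,-14.6],"angular":[0.05,0,0]},{"fingers":1,"xyz":[9,5.6,-14.6],"angular":[0.1,0,0]},{"fingers":1,"xyz":[13.5,8.4,-14.6],"angular":[0.135,0,0]},{"fingers":1,"xyz":[18.1,11.1,-14.6],"angular":[0.135,0,0]},{"fingers":1,"xyz":[18.1,11.1,-14.6],"angular":[0.135,0,0]},{"fingers":1,"xyz":[18.1,11.1,-14.6],"angular":[0.135,0,0]}]'

```text
clock: 32.5
position: [0.597, -0.0755, 0.1791]
ee_rot: [-2.03, -2.274, 0.155]
force: [0.1, -0.5, -1.0]
width: 0.365
```

```bash
python3 - <<'E'
from j import *
s=arm.observe(); M=R.from_rotvec(s['ee_rot']).as_matrix(); print(s['position'],s['width'],M[:,2],(M.T@(np.array([.598,-.075,.103])-s['position'])*100).round(2))
crop('scene',215,165,110,75,6,'pl.png')
E
```

```text
top 133 [226.8 164.4] [0.6209 0.037  0.04  ]
scene 67 [275.3 199.1] [0.5048 0.0151 0.033 ]
scene 63 [154.3 201.7] [ 0.6064 -0.3711  0.033 ]
[ 0.59679167 -0.07690692  0.17924507] 0.3651963562573676 [-0.13440855 -0.01598996 -0.99079698] [0.18 1.17 7.54]
```

View pics/pl.png

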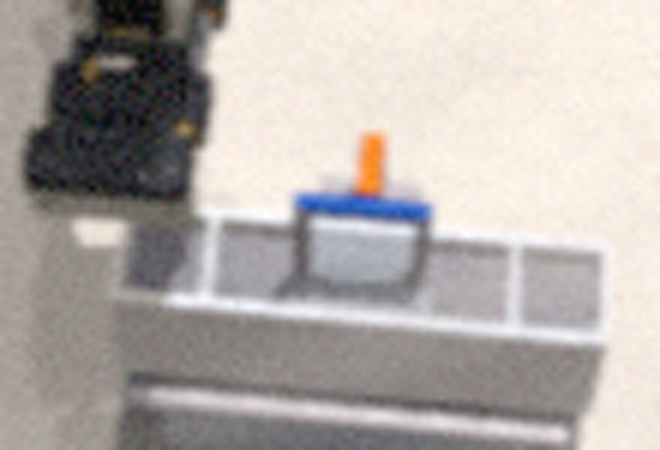

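The gripper stands above the end bay, crop (160,250). I'll lower the jar.

Emit:
jog_arm --moves '[{"fingers":1,"xyz":[0.1,0.6,4],"angular":[0,0,0]},{"fingers":1,"xyz":[0.1,0.9,6],"angular":[0,0,0]},{"fingers":1,"xyz":[0.1,1.1,7],"angular":[0,0,0]},{"fingers":1,"xyz":[0.1,1.2,7.5],"angular":[0,0,0]},{"fingers":1,"xyz":[0.1,1.2,7.5],"angular":[0,0,0]}]'

```text
clock: 33.28
position: [0.5993, -0.074, 0.1039]
ee_rot: [-2.03, -2.274, 0.153]
force: [0.3, 0.5, -1.1]
width: 0.366
```

```bash
python3 - <<'E'
from j import *
wp()
E
```

```text
top 131 [226.9 164.4] [0.6209 0.0368 0.04  ]
scene 64 [275.6 199.1] [0.5046 0.016  0.033 ]
scene 61 [154.3 201.4] [ 0.6052 -0.3717  0.033 ]
now 33.375 [ 0.5995 -0.0739  0.1043] yaw 1.684 q [ 0.38  0.68 -0.56  1.62  0.39  1.09 -0.19] F [-0.4  0.3 -0.8] [ 0.01 -0.26  0.02] w 0.364
```

Emit:
jog_arm --moves '[{"fingers":1,"xyz":[-0.1,-0.1,0.15],"angular":[0,0,0]},{"fingers":1,"xyz":[-0.1,-0.1,0.22],"angular":[0,0,0]},{"fingers":1,"xyz":[-0.1,-0.1,0.22],"angular":[0,0,0]}]'

```text
clock: 33.75
position: [0.5979, -0.0753, 0.1017]
ee_rot: [-2.031, -2.273, 0.154]
force: [-0.3, -0.3, 1.0]
width: 0.363
```

Emit:
jog_arm --moves '[{"fingers":0.15,"xyz":[0,0,0],"angular":[0,0,0]},{"fingers":0.15,"xyz":[0,0,0],"angular":[0,0,0]},{"fingers":-0.3,"xyz":[0,0,0],"angular":[0,0,0]},{"fingers":-0.3,"xyz":[0,0,0],"angular":[0,0,0]},{"fingers":-0.3,"xyz":[0,0,-2],"angular":[0,0,0]},{"fingers":-0.3,"xyz":[0,0,-6],"angular":[0,0,0]},{"fingers":-0.3,"xyz":[0,0,-10],"angular":[0,0,0]},{"fingers":-0.3,"xyz":[-6,-3,-10],"angular":[-0.06,0,0]},{"fingers":-0.3,"xyz":[-12,-3,-10],"angular":[-0.135,0,0]},{"fingers":-0.3,"xyz":[-17,-3,-9],"angular":[-0.135,0,0]},{"fingers":-0.3,"xyz":[-22,-3,-8],"angular":[-0.135,0,0]}]'

```text
clock: 35.12
position: [0.6034, -0.2981, 0.185]
ee_rot: [2.093, 2.342, -0.0]
force: [0.1, 0.8, -0.7]
width: 0.649
```

```bash
python3 - <<'E'
from j import *
o=np.array([.5738,.0249]);c,q=np.cos(.111),np.sin(.111)
for n in('top','scene'):
  for a,p,m in blobs(imaging.get_image(n),(108,90,40),(128,255,255),20):
    P=ray(n,*p,.105 if n=='top' else .1)[:2]-o
    if abs(P[0])<.05: print(n,p,'rest',P@[c,q],P@[-q,c])
wp(((.605,-.37,.14),1.682),((.605,-.37,.034),1.682))
crop('scene',225,165,110,75,6,'in1.png')
E
```

```text
top 133 [227.  164.4] [0.6209 0.0365 0.04  ]
top 143 [270.2 167.8] [ 0.6155 -0.0749  0.04  ]
scene 64 [275.3 199.1] [0.5048 0.0151 0.033 ]
scene 62 [154.5 201.7] [ 0.6062 -0.3705  0.033 ]
scene 82 [241.5 202.6] [ 0.5447 -0.0899  0.033 ]
top [226.8 164.4] rest 0.028711200428946024 0.0034294800434980636
top [270.2 167.8] rest 0.012056734529590506 -0.10007865749520978
scene [275.4 199.1] rest -0.013652971821562184 0.0012509998348236425
scene [241.6 202.7] rest 0.012715180759804316 -0.09958878711116059
scene [475.7 225.7] rest 0.017698421872142097 0.5810096395202937
[-7.29 -0.63  4.4 ] [-0.001 -0.001 -0.001]
[-7.3  -0.62 15.  ] [-0.001 -0.001 -0.001]
now 35.325 [ 0.6032 -0.2968  0.1841] yaw 1.681 q [ 0.72  0.63 -0.57  1.48  0.35  1.14  0.21] F [ 0.   0.5 -0.2] [ 0.09 -0.13 -0.04] w 0.655
```

View pics/in1.png

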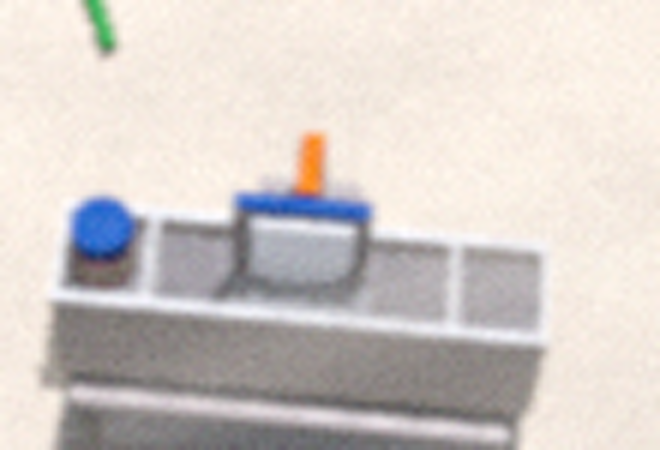

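Jar 1 stands in the bay, crop (103,230). Now the second.

Emit:
jog_arm --grip_force 12 --moves '[{"fingers":-0.3,"xyz":[-4,-0.4,2],"angular":[0,0,0]},{"fingers":-0.3,"xyz":[-7.3,-0.6,4.4],"angular":[0,0,0]},{"fingers":-0.3,"xyz":[-7.3,-0.6,4.4],"angular":[0,0,0]},{"fingers":-0.3,"xyz":[-7.3,-0.6,9],"angular":[0,0,0]},{"fingers":-0.3,"xyz":[-7.3,-0.6,13],"angular":[0,0,0]},{"fingers":-0.3,"xyz":[-7.3,-0.6,15],"angular":[0,0,0]},{"fingers":-0.3,"xyz":[-7.3,-0.6,15],"angular":[0,0,0]},{"fingers":0.2,"xyz":[-7.3,-0.6,15],"angular":[0,0,0]},{"fingers":0.6,"xyz":[-7.3,-0.6,15],"angular":[0,0,0]},{"fingers":0.6,"xyz":[-7.3,-0.6,15],"angular":[0,0,0]},{"fingers":0.6,"xyz":[-7.3,-0.6,15],"angular":[0,0,0]},{"fingers":0.6,"xyz":[-7.3,-0.6,15],"angular":[0,0,0]}]'

```text
clock: 36.88
position: [0.6065, -0.3694, 0.0358]
ee_rot: [2.092, 2.342, 0.0]
force: [-1.6, 0.7, 6.1]
width: 0.366
```

```bash
python3 -c "
from bay import *
bay(.101)"
```

```text
[0.5755 0.1267]
[ 49.63   2.52 -14.46] [0.001 0.001 0.001]
[49.64  2.51 -6.76] [0.001 0.001 0.001]
now 36.875 [ 0.6065 -0.3694  0.0358] yaw 1.683 q [ 0.76  0.83 -0.5   1.5   0.45  0.93  0.24] F [-1.6  0.7  6.1] [0.06 0.13 0.05] w 0.366
```

Emit:
jog_arm --grip_force 15 --moves '[{"fingers":1,"xyz":[0,0,-6],"angular":[0,0,0]},{"fingers":1,"xyz":[0,0,-12],"angular":[0,0,0]},{"fingers":1,"xyz":[0,0,-18.4],"angular":[0,0,0]},{"fingers":1,"xyz":[6,0.3,-18.4],"angular":[0,0,0]},{"fingers":1,"xyz":[12,0.6,-18.4],"angular":[0,0,0]},{"fingers":1,"xyz":[18,0.9,-18.4],"angular":[0.03,0,0]},{"fingers":1,"xyz":[24,1.2,-18.4],"angular":[0.06,0,0]},{"fingers":1,"xyz":[30,1.5,-18.4],"angular":[0.09,0,0]},{"fingers":1,"xyz":[36,1.8,-18.4],"angular":[0.12,0,0]},{"fingers":1,"xyz":[43,2.2,-18.4],"angular":[0.135,0,0]},{"fingers":1,"xyz":[49.6,2.5,-18.4],"angular":[0.135,0,0]},{"fingers":1,"xyz":[49.6,2.5,-18.4],"angular":[0.135,0,0]}]'

```text
clock: 38.38
position: [0.5734, 0.1327, 0.2192]
ee_rot: [-2.02, -2.28, 0.151]
force: [0.1, -0.6, -0.8]
width: 0.363
```

```bash
python3 - <<'E'
from j import *
s=arm.observe(); M=R.from_rotvec(s['ee_rot']).as_matrix(); print(s['position'],s['width'],M[:,2],(M.T@(np.array([.5755,.1267,.106])-s['position'])*100).round(2))
E
```

```text
top 146 [270.1 167.9] [ 0.6152 -0.0747  0.04  ]
scene 86 [241.6 202.5] [ 0.5442 -0.0897  0.033 ]
scene 57 [275.2 199.3] [0.5057 0.0149 0.033 ]
[0.57448927 0.12833519 0.21878345] 0.3640101492683498 [-0.13380934 -0.01517556 -0.99089089] [-0.18  1.6  11.16]
```

Emit:
jog_arm --moves '[{"fingers":1,"xyz":[-0.15,0.6,4.5],"angular":[0,0,0]},{"fingers":1,"xyz":[-0.15,1.2,8.5],"angular":[0,0,0]},{"fingers":1,"xyz":[-0.15,1.5,10.2],"angular":[0,0,0]},{"fingers":1,"xyz":[-0.15,1.6,11.1],"angular":[0,0,0]},{"fingers":1,"xyz":[-0.15,1.6,11.1],"angular":[0,0,0]},{"fingers":1,"xyz":[-0.15,1.6,11.3],"angular":[0,0,0]},{"fingers":1,"xyz":[-0.15,1.6,11.3],"angular":[0,0,0]}]'

```text
clock: 39.35
position: [0.5766, 0.1266, 0.1068]
ee_rot: [-2.03, -2.273, 0.148]
force: [-3.0, 5.2, 10.5]
width: 0.364
```

```bash
python3 - <<'E'
from h import *
wp()
P=arm.observe()['position'][:2]-np.array([.5738,.0249]);c,q=np.cos(.111),np.sin(.111);print(P@[c,q],P@[-q,c])
crop('scene',240,165,100,75,7,'in2.png')
E
```

```text
now 39.35 [0.5766 0.1266 0.1068] yaw 1.683 q [ 0.1   0.67 -0.61  1.65  0.37  1.07 -0.51] F [-3.   5.2 10.5] [ 1.    0.74 -0.19] w 0.364
0.01403492281390602 0.10078910124199407
```

View pics/in2.png

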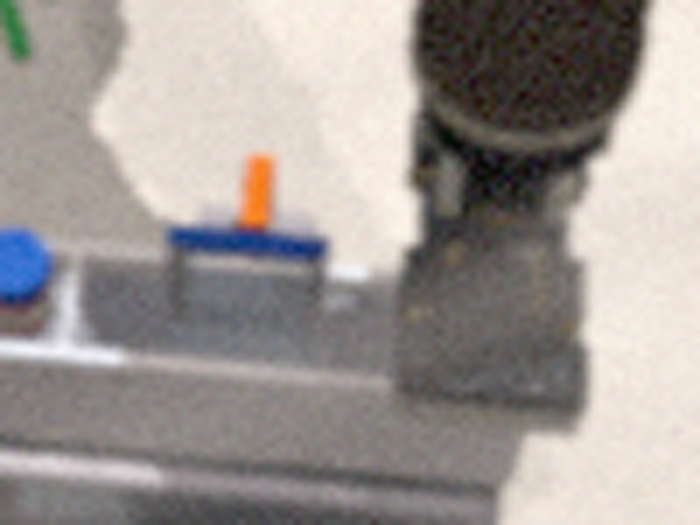

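Emit:
jog_arm --moves '[{"fingers":1,"xyz":[0.25,-0.1,-0.2],"angular":[0,0,0]},{"fingers":1,"xyz":[0.25,-0.1,-0.2],"angular":[0,0,0]},{"fingers":1,"xyz":[0.25,-0.1,-0.1],"angular":[0,0,0]},{"fingers":1,"xyz":[0.25,-0.1,-0.1],"angular":[0,0,0]}]'

```text
clock: 39.9
position: [0.5752, 0.1281, 0.1063]
ee_rot: [-2.03, -2.274, 0.151]
force: [0.1, 2.6, 5.8]
width: 0.359
```

```bash
python3 - <<'E'
from h import *
wp()
E
```

```text
now 39.9 [0.5752 0.1281 0.1063] yaw 1.684 q [ 0.1   0.67 -0.6   1.66  0.37  1.07 -0.51] F [0.1 2.6 5.8] [ 0.47 -0.21 -0.05] w 0.359
```

Emit:
jog_arm --moves '[{"fingers":1,"xyz":[0.15,0,-0.1],"angular":[0,0,0]},{"fingers":1,"xyz":[0.15,0,0.05],"angular":[0,0,0]},{"fingers":1,"xyz":[0.15,0,0.15],"angular":[0,0,0]},{"fingers":1,"xyz":[0.15,0,0.15],"angular":[0,0,0]}]'

```text
clock: 40.4
position: [0.5743, 0.1301, 0.1046]
ee_rot: [-2.029, -2.274, 0.152]
force: [-0.4, 3.8, 5.2]
width: 0.367
```

```bash
python3 - <<'E'
from h import *
wp()
E
```

```text
now 40.4 [0.5743 0.1301 0.1046] yaw 1.684 q [ 0.09  0.67 -0.6   1.66  0.37  1.07 -0.52] F [-0.4  3.8  5.2] [ 0.61  0.   -0.13] w 0.367
```

Emit:
jog_arm --moves '[{"fingers":1,"xyz":[0.2,0,-0.05],"angular":[0,0,0]},{"fingers":1,"xyz":[0.2,0,0.1],"angular":[0,0,0]},{"fingers":1,"xyz":[0.2,0,0.1],"angular":[0,0,0]}]'

```text
clock: 40.78
position: [0.5739, 0.1316, 0.1033]
ee_rot: [-2.029, -2.273, 0.153]
force: [0.1, 2.5, 5.3]
width: 0.363
```

```bash
python3 - <<'E'
from j import *
wp()
E
```

```text
top 51 [273.5 165.7] [ 0.6214 -0.0833  0.04  ]
scene 88 [241.6 202.6] [ 0.5446 -0.0896  0.033 ]
scene 59 [275.2 199.3] [0.5057 0.0149 0.033 ]
now 40.875 [0.5739 0.1315 0.1034] yaw 1.684 q [ 0.09  0.67 -0.6   1.66  0.37  1.07 -0.52] F [0.6 3.4 4.6] [ 0.57 -0.12 -0.1 ] w 0.363
```

Emit:
jog_arm --moves '[{"fingers":0.15,"xyz":[0,0,-0.1],"angular":[0,0,0]},{"fingers":0.15,"xyz":[0,0,-0.1],"angular":[0,0,0]},{"fingers":-0.3,"xyz":[0,0,-0.1],"angular":[0,0,0]},{"fingers":-0.3,"xyz":[0,0,-0.1],"angular":[0,0,0]},{"fingers":-0.3,"xyz":[0,0,-2],"angular":[0,0,0]},{"fingers":-0.3,"xyz":[0,0,-6],"angular":[0,0,0]},{"fingers":-0.3,"xyz":[0,0,-11],"angular":[0,0,0]},{"fingers":-0.3,"xyz":[5,-6,-13],"angular":[-0.06,0,0]},{"fingers":-0.3,"xyz":[10,-10,-13],"angular":[-0.135,0,0]},{"fingers":-0.3,"xyz":[16,-12,-13],"angular":[-0.135,0,0]},{"fingers":-0.3,"xyz":[21,-12,-13],"angular":[-0.135,0,0]},{"fingers":-0.3,"xyz":[21,-12,-13],"angular":[-0.135,0,0]}]'

```text
clock: 42.38
position: [0.4467, 0.3339, 0.2504]
ee_rot: [-2.082, -2.35, -0.006]
force: [-0.2, 0.2, 0.4]
width: 0.651
```

```bash
python3 - <<'E'
from h import *
wp()
o=np.array([.5738,.0249]);c,q=np.cos(.111),np.sin(.111)
for n in('top','scene'):
  im=imaging.get_image(n)
  for a,p,m in blobs(im,(108,90,40),(128,255,255),20):
    P=ray(n,*p,.105 if n=='top' else .1)[:2]-o
    if abs(P[0])<.05: print(n,a,p,'rest',P@[c,q],P@[-q,c])
  for a,p,m in blobs(im,(0,170,60),(4,255,255)): print(n,'red',p,ray(n,*p,.037).round(4))
  for a,p,m in blobs(im,(5,150,60),(18,255,255)):
    P=ray(n,*p,.047)[:2]-o
    if abs(P[1])<.05: print(n,'orange',p,P@[c,q],P@[-q,c])
crop('scene',190,160,140,90,5,'fin.png')
E
```

```text
now 42.375 [0.4467 0.3339 0.2504] yaw 1.692 q [-0.21  0.42 -0.73  1.69  0.3   1.15 -0.89] F [-0.2  0.2  0.4] [-0.05 -0.11  0.01] w 0.651
top 136 [227.  164.3] rest 0.028923573999646367 0.0029332216496942053
top 144 [270.2 167.9] rest 0.011808161894206842 -0.10005740379422473
top 146 [183.5 174.5] rest 0.011707053805375381 0.10853783966893012
top red [382.3 214.6] [ 0.5037 -0.3592  0.037 ]
top orange [233.8 218.3] -0.09427312034643909 -0.002184436388168157
scene 64 [275.4 199.1] rest -0.013652971821562184 0.0012509998348236425
scene 81 [241.6 202.7] rest 0.012715180759804316 -0.09958878711116059
scene 62 [311.2 207.5] rest 0.0064363824610484625 0.1110128690521682
scene 455 [475.6 225.7] rest 0.017732367705877775 0.5807264985714764
scene red [169.4 180.1] [ 0.5074 -0.3578  0.037 ]
scene orange [276.3 192. ] -0.08886159205483518 -0.0009928682906594633
```

View pics/fin.png

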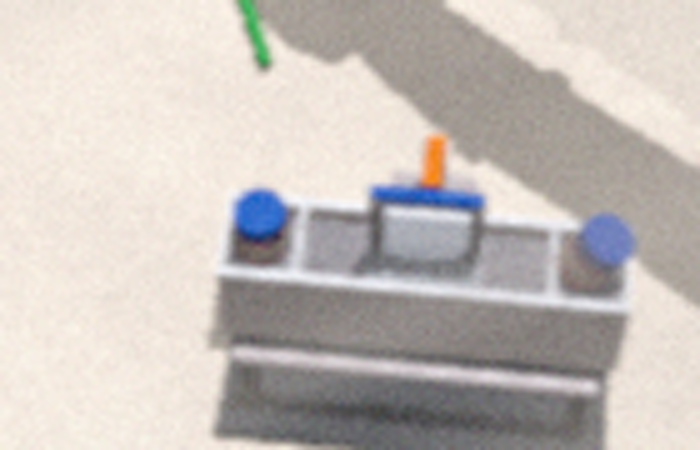

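The left-end jar, crop (607,240), leans outward: its cap is 8–10 mm off the bay centre, so it probably caught the divider and pivoted in the jaws. I'll regrip it with the jaws along the rack's length, which squares it, and reseat it.

```bash
cat >> h.py <<'E'
O=np.array([.5738,.0249]);AX=np.array([np.cos(.111),np.sin(.111)]);AY=np.array([-AX[1],AX[0]])
def W(rx,ry,z): return np.array([*(O+rx*AX+ry*AY),z])
def rest(P): return np.array([(P[:2]-O)@AX,(P[:2]-O)@AY,P[2]]).round(4)
def wpt(*L):  # (X,yaw,tilt about rack y)
    s=arm.observe(); M=R.from_rotvec(s['ee_rot']).as_matrix()
    for X,th,ph in L:
        T=np.array([[np.cos(th),np.sin(th),0],[np.sin(th),-np.cos(th),0],[0,0,-1]])
        T=R.from_rotvec(ph*np.array([*AY,0])).as_matrix()@T
        print((M.T@(np.array(X)-s['position'])*100).round(2),R.from_matrix(M.T@T).as_rotvec().round(3))
    print('now',s['clock'],rest(s['position']),'w',round(s['width'],3),'F',s['force'].round(1),'q7',s['joints'][6].round(2))
def tri(a,b):
    (p,M,t),(p2,M2,t2)=cam('top'),cam('scene')
    P=lambda p,M,t:np.array([[p['fx'],0,p['cx']],[0,p['fy'],p['cy']],[0,0,1]])@np.c_[M,t]
    X=cv2.triangulatePoints(P(p,M,t),P(p2,M2,t2),np.float64(a),np.float64(b)); return (X[:3]/X[3]).ravel()
E
python3 - <<'E'
from h import *
print('jar R',rest(tri((270.2,167.9),(241.6,202.7))),'jar L',rest(tri((183.5,174.5),(311.2,207.5))))
wpt((W(.016,.105,.25),3.253,.135))
E
```

```text
jar R [ 0.0131 -0.1     0.1004] jar L [0.0114 0.1094 0.1058]
[-21.    10.52  -0.1 ] [ 0.106  0.107 -1.567]
now 42.525 [-0.0896  0.3148  0.2488] w 0.651 F [ 0.1 -1.3 -0.9] q7 -0.89
```

Emit:
jog_arm --grip_force 12 --moves '[{"fingers":-0.7,"xyz":[-5,2.5,0],"angular":[0.02,0.02,-0.187]},{"fingers":-0.7,"xyz":[-10,5,0],"angular":[0.04,0.04,-0.6]},{"fingers":-0.7,"xyz":[-15,8,0],"angular":[0.06,0.06,-0.9]},{"fingers":-0.7,"xyz":[-20.7,10.5,0],"angular":[0.106,0.107,-1.567]},{"fingers":-0.7,"xyz":[-20.7,10.5,0],"angular":[0.106,0.107,-1.567]},{"fingers":-0.7,"xyz":[-20.7,10.5,0],"angular":[0.106,0.107,-1.567]},{"fingers":-0.7,"xyz":[-20.7,10.5,0],"angular":[0.106,0.107,-1.567]},{"fingers":-0.7,"xyz":[-20.7,10.5,0],"angular":[0.106,0.107,-1.567]},{"fingers":-0.7,"xyz":[-20.7,10.5,0],"angular":[0.106,0.107,-1.567]},{"fingers":-0.7,"xyz":[-20.7,10.5,0],"angular":[0.106,0.107,-1.567]},{"fingers":-0.7,"xyz":[-20.7,10.5,0],"angular":[0.106,0.107,-1.567]}]'

```text
clock: 43.9
position: [0.5774, 0.1331, 0.2483]
ee_rot: [0.162, -3.002, 0.011]
force: [1.4, 0.0, 0.7]
width: 0.851
```

```bash
python3 - <<'E'
from h import *
wpt((W(.016,.107,.13),3.253,.135),(W(.0138,.107,.107),3.253,.135))
E
```

```text
[-1.650e+00 -1.000e-02  1.171e+01] [ 0.    -0.001 -0.004]
[-1.740e+00 -1.000e-02  1.402e+01] [ 0.    -0.001 -0.004]
now 43.9 [0.0155 0.1071 0.2483] w 0.851 F [1.4 0.  0.7] q7 0.92
```

Emit:
jog_arm --moves '[{"fingers":-0.7,"xyz":[-0.8,0,5],"angular":[0,0,0]},{"fingers":-0.7,"xyz":[-1.6,0,10],"angular":[0,0,0]},{"fingers":-0.7,"xyz":[-1.7,0,12.5],"angular":[0,0,0]},{"fingers":-0.7,"xyz":[-1.75,0,14],"angular":[0,0,0]},{"fingers":-0.7,"xyz":[-1.75,0,14],"angular":[0,0,0]},{"fingers":-0.3,"xyz":[-1.75,0,14],"angular":[0,0,0]},{"fingers":0,"xyz":[-1.75,0,14],"angular":[0,0,0]},{"fingers":0.5,"xyz":[-1.75,0,14],"angular":[0,0,0]},{"fingers":0.5,"xyz":[-1.75,0,14],"angular":[0,0,0]},{"fingers":0.5,"xyz":[-1.75,0,14],"angular":[0,0,0]},{"fingers":0.5,"xyz":[-1.75,0,14],"angular":[0,0,0]}]'

```text
clock: 45.28
position: [0.5757, 0.1343, 0.1073]
ee_rot: [0.168, -3.002, 0.011]
force: [0.7, -0.8, 0.9]
width: 0.415
```

```bash
python3 - <<'E'
from h import *
wpt()
E
```

```text
now 45.275 [0.014  0.1085 0.1073] w 0.415 F [ 0.7 -0.8  0.9] q7 0.84
```

Emit:
jog_arm --grip_force 20 --moves '[{"fingers":1,"xyz":[0,0,0],"angular":[0,0,0]},{"fingers":1,"xyz":[0,0,0],"angular":[0,0,0]},{"fingers":1,"xyz":[0,0,-0.4],"angular":[0,0,0]},{"fingers":1,"xyz":[0,0,-1],"angular":[0,0,0]},{"fingers":1,"xyz":[0,0,-2],"angular":[0,0,0]},{"fingers":1,"xyz":[0,0,-3],"angular":[0,0,0]},{"fingers":1,"xyz":[0,0,-3],"angular":[0,0,0]}]'

```text
clock: 46.15
position: [0.5802, 0.1351, 0.138]
ee_rot: [0.168, -3.003, 0.01]
force: [-0.3, 0.0, -0.4]
width: 0.41
```

```bash
python3 - <<'E'
from h import *
wpt((W(.0138,.101,.115),3.253,.135),(W(.0138,.101,.107),3.253,.135))
for n in('top','scene'):
  im=imaging.get_image(n)
  for a,p,m in blobs(im,(108,90,40),(128,255,255),20):
    P=rest(ray(n,*p,.11))
    if abs(P[0])<.06 and abs(P[1])<.2: print(n,a,p,P)
E
```

```text
[ 0.17 -0.78  2.35] [0.001 0.001 0.   ]
[ 0.06 -0.79  3.14] [0.001 0.001 0.   ]
now 46.15 [0.0186 0.1088 0.138 ] w 0.41 F [-0.3  0.  -0.4] q7 0.86
top 24 [180.  164.1] [0.0368 0.1151 0.11  ]
top 67 [179.6 172.5] [0.016  0.1168 0.11  ]
scene 84 [241.4 202.6] [ 0.0205 -0.0986  0.11  ]
scene 43 [272.9 199. ] [-0.0048 -0.0059  0.11  ]
```

No views are left, so I'll check by numbers from here. The jar is held jammed at a slant, 38 mm wide in the jaws. I'll set it on open bench to stand itself up, then regrip it square.

```bash
python3 - <<'E'
from h import *
wpt((W(.0186,.1088,.23),3.253,.0),((.50,-.16,.23),3.253,0),((.50,-.16,.06),3.253,0))
im=imaging.get_image('top')
for a,p,m in blobs(im,(45,120,40),(75,255,255),20): print('green',a,p,ray('top',*p,.003).round(3))
E
```

```text
[ 1.19  0.04 -9.23] [ 0.    -0.135  0.   ]
[ 12.35 -28.39  -7.72] [ 0.    -0.135  0.   ]
[ 10.05 -28.4    9.13] [ 0.    -0.135  0.   ]
now 46.25 [0.018  0.1084 0.137 ] w 0.412 F [ 0.2  0.7 -1.8] q7 0.86
green 1434 [355.1  84.2] [ 0.876 -0.306  0.003]
green 121 [407.6 162. ] [ 0.654 -0.442  0.003]
green 330 [467.1 200.8] [ 0.553 -0.592  0.003]
```

Emit:
jog_arm --moves '[{"fingers":1,"xyz":[0.6,0,-4.6],"angular":[0,-0.06,0]},{"fingers":1,"xyz":[1.2,0,-9.2],"angular":[0,-0.135,0]},{"fingers":1,"xyz":[3.5,-6,-9],"angular":[0,-0.135,0]},{"fingers":1,"xyz":[6,-12,-8.5],"angular":[0,-0.135,0]},{"fingers":1,"xyz":[8,-17.5,-8.3],"angular":[0,-0.135,0]},{"fingers":1,"xyz":[10,-23,-8],"angular":[0,-0.135,0]},{"fingers":1,"xyz":[12.3,-28.4,-7.7],"angular":[0,-0.135,0]},{"fingers":1,"xyz":[12.3,-28.4,-7.7],"angular":[0,-0.135,0]},{"fingers":1,"xyz":[11.5,-28.4,-2],"angular":[0,-0.135,0]},{"fingers":1,"xyz":[10.8,-28.4,3.5],"angular":[0,-0.135,0]},{"fingers":1,"xyz":[10.2,-28.4,8],"angular":[0,-0.135,0]},{"fingers":1,"xyz":[10,-28.4,9.1],"angular":[0,-0.135,0]}]'

```text
clock: 47.8
position: [0.4989, -0.1588, 0.0578]
ee_rot: [0.177, -3.132, -0.004]
force: [0.4, 0.5, -0.0]
width: 0.41
```

```bash
python3 - <<'E'
from h import *
wp()
for n in('top','scene'):
  im=imaging.get_image(n)
  for a,p,m in blobs(im,(108,90,40),(128,255,255),10):
    P=ray(n,*p,.06)
    if .4<P[0]<.65 and abs(P[1])<.4: print(n,a,p,P)
E
```

```text
now 47.8 [ 0.4989 -0.1588  0.0578] yaw -3.028 q [ 0.86  0.72 -0.95  1.95  0.76  0.89  1.19] F [ 0.4  0.5 -0. ] [ 0.18 -0.12  0.03] w 0.41
top 133 [226.8 164.4] [0.61508937 0.03533377 0.06      ]
top 148 [270.2 167.9] [ 0.60949846 -0.07440084  0.06      ]
scene 57 [225.9 184.9] [ 0.50411276 -0.15340431  0.06      ]
scene 65 [275.3 199.1] [0.52710615 0.01880518 0.06      ]
scene 81 [241.6 202.7] [ 0.56614276 -0.08269317  0.06      ]
```

Jar is in hand; rack and jar 1 unmoved. Lower until touch.

Emit:
jog_arm --moves '[{"fingers":1,"xyz":[0,0,0.5],"angular":[0,0,0]},{"fingers":1,"xyz":[0,0,0.9],"angular":[0,0,0]},{"fingers":1,"xyz":[0,0,1.2],"angular":[0,0,0]},{"fingers":1,"xyz":[0,0,1.2],"angular":[0,0,0]}]'

```text
clock: 48.4
position: [0.5006, -0.16, 0.0482]
ee_rot: [0.175, -3.136, -0.0]
force: [0.2, 1.0, -1.1]
width: 0.413
```

Emit:
jog_arm --moves '[{"fingers":1,"xyz":[0,0,0.3],"angular":[0,0,0]},{"fingers":1,"xyz":[0,0,0.5],"angular":[0,0,0]},{"fingers":1,"xyz":[0,0,0.5],"angular":[0,0,0]}]'

```text
clock: 48.78
position: [0.5004, -0.1598, 0.0429]
ee_rot: [0.175, -3.136, -0.001]
force: [-0.4, -0.5, -0.3]
width: 0.412
```

Emit:
jog_arm --moves '[{"fingers":1,"xyz":[0,0,0.3],"angular":[0,0,0]},{"fingers":1,"xyz":[0,0,0.3],"angular":[0,0,0]}]'

```text
clock: 49.02
position: [0.5007, -0.1598, 0.0401]
ee_rot: [0.175, -3.136, -0.001]
force: [0.0, -0.2, 1.8]
width: 0.414
```

Emit:
jog_arm --moves '[{"fingers":0.05,"xyz":[0,0,0.05],"angular":[0,0,0]},{"fingers":0.05,"xyz":[0,0,0.05],"angular":[0,0,0]},{"fingers":-0.4,"xyz":[0,0,0.05],"angular":[0,0,0]},{"fingers":-0.4,"xyz":[0,0,0.05],"angular":[0,0,0]},{"fingers":-0.4,"xyz":[0,0,0],"angular":[0,0,0]},{"fingers":-0.4,"xyz":[0,0,-5],"angular":[0,0,0]},{"fingers":-0.4,"xyz":[0,0,-10],"angular":[0,0,0]},{"fingers":-0.4,"xyz":[0,-5,-12],"angular":[0,0,0]},{"fingers":-0.4,"xyz":[0,-10,-12],"angular":[0,0,0]},{"fingers":-0.4,"xyz":[0,-15,-12],"angular":[0,0,0]},{"fingers":-0.4,"xyz":[0,-15,-12],"angular":[0,0,0]}]'

```text
clock: 50.4
position: [0.5165, -0.3139, 0.1591]
ee_rot: [0.164, -3.136, 0.001]
force: [-0.9, 1.6, -0.8]
width: 0.701
```

```bash
python3 - <<'E'
from h import *
wp()
B={}
for n,z in(('top',.04),('scene',.033)):
  im=imaging.get_image(n)
  for a,p,m in blobs(im,(108,90,40),(128,255,255),10):
    P=ray(n,*p,z)
    if .4<P[0]<.65 and -.4<P[1]<-.1: print(n,a,p,P); B[n]=p
if len(B)==2: print(tri(B['top'],B['scene']))
E
```

```text
now 50.4 [ 0.5165 -0.3139  0.1591] yaw -3.037 q [ 1.1   0.7  -1.02  1.67  0.65  1.15  1.58] F [-0.9  1.6 -0.8] [ 0.2  -0.19 -0.06] w 0.701
top 133 [306.8 214.1] [ 0.49813623 -0.16962271  0.04      ]
scene 62 [222.2 188.7] [ 0.50064374 -0.1695411   0.033     ]
[ 0.49949725 -0.17036305  0.03158593]
```

The jar stands upright on the bench at (0.4995, -0.170). I'll regrip it.

```bash
python3 - <<'E'
from h import *
wp(((.4995,-.1697,.12),3.253),((.4995,-.1697,.039),3.253))
E
```

```text
[ 0.21 14.02  4.  ] [ 0.001 -0.001 -0.001]
[ 0.21 14.   12.1 ] [ 0.001 -0.001 -0.001]
now 50.5 [ 0.5172 -0.3088  0.1598] yaw -3.031 q [ 1.1   0.7  -1.02  1.67  0.65  1.15  1.58] F [ 0.1  0.3 -0.1] [ 0.17 -0.15  0.  ] w 0.699
```

Emit:
jog_arm --grip_force 20 --moves '[{"fingers":-0.4,"xyz":[0.2,5,2],"angular":[0,0,0]},{"fingers":-0.4,"xyz":[0.2,10,4],"angular":[0,0,0]},{"fingers":-0.4,"xyz":[0.2,14,4],"angular":[0,0,0]},{"fingers":-0.4,"xyz":[0.2,14,4],"angular":[0,0,0]},{"fingers":-0.4,"xyz":[0.2,14,4],"angular":[0,0,0]},{"fingers":-0.4,"xyz":[0.2,14,8],"angular":[0,0,0]},{"fingers":-0.4,"xyz":[0.2,14,11],"angular":[0,0,0]},{"fingers":-0.4,"xyz":[0.2,14,12.1],"angular":[0,0,0]},{"fingers":-0.4,"xyz":[0.2,14,12.1],"angular":[0,0,0]},{"fingers":0.2,"xyz":[0.2,14,12.1],"angular":[0,0,0]},{"fingers":1,"xyz":[0.2,14,12.1],"angular":[0,0,0]},{"fingers":1,"xyz":[0.2,14,12.1],"angular":[0,0,0]}]'

```text
clock: 52.0
position: [0.5, -0.1702, 0.0397]
ee_rot: [-0.175, 3.136, -0.0]
force: [-0.3, 0.1, -0.1]
width: 0.422
```

Emit:
jog_arm --moves '[{"fingers":1,"xyz":[0,0,0],"angular":[0,0,0]},{"fingers":1,"xyz":[0,0,0],"angular":[0,0,0]}]'

```text
clock: 52.25
position: [0.4999, -0.1702, 0.0394]
ee_rot: [0.175, -3.137, -0.0]
force: [-1.2, -1.4, 4.8]
width: 0.364
```

```bash
python3 - <<'E'
from h import *
wp();wpt(((.5,-.17,.23),3.253,0),(W(.0186,.101,.23),3.253,.135),(W(.0186,.101,.14),3.253,.135))
E
```

```text
now 52.25 [ 0.4999 -0.1702  0.0394] yaw -3.03 q [ 0.86  0.74 -0.92  1.96  0.8   0.86  1.18] F [-1.2 -1.4  4.8] [ 0.01 -0.01  0.01] w 0.364
[-1.000e-02  2.000e-02 -1.906e+01] [ 0. -0.  0.]
[-11.38  28.66 -19.06] [-0.     0.135  0.   ]
[-11.38  28.66 -10.06] [-0.     0.135  0.   ]
now 52.25 [-0.095  -0.1857  0.0394] w 0.364 F [-1.2 -1.4  4.8] q7 1.18
```

Emit:
jog_arm --moves '[{"fingers":1,"xyz":[0,0,-6],"angular":[0,0,0]},{"fingers":1,"xyz":[0,0,-12],"angular":[0,0,0]},{"fingers":1,"xyz":[0,0,-19],"angular":[0,0,0]},{"fingers":1,"xyz":[-2,5,-19],"angular":[0,0.02,0]},{"fingers":1,"xyz":[-4,10,-19],"angular":[0,0.04,0]},{"fingers":1,"xyz":[-6,15.5,-19],"angular":[0,0.06,0]},{"fingers":1,"xyz":[-8.5,21,-19],"angular":[0,0.1,0]},{"fingers":1,"xyz":[-11,26,-19],"angular":[0,0.135,0]},{"fingers":1,"xyz":[-11.4,28.8,-19],"angular":[0,0.135,0]},{"fingers":1,"xyz":[-11.4,28.8,-13],"angular":[0,0.135,0]},{"fingers":1,"xyz":[-11.4,28.8,-10],"angular":[0,0.135,0]},{"fingers":1,"xyz":[-11.4,28.8,-10],"angular":[0,0.135,0]}]'

```text
clock: 53.75
position: [0.5795, 0.128, 0.1368]
ee_rot: [0.168, -2.997, 0.012]
force: [-0.3, -0.3, 0.3]
width: 0.369
```

```bash
python3 - <<'E'
from h import *
wpt((W(.0138,.103,.108),3.253,.135))
for n in('top','scene'):
  im=imaging.get_image(n)
  for a,p,m in blobs(im,(108,90,40),(128,255,255),10):
    P=rest(ray(n,*p,.135))
    if abs(P[0])<.08 and abs(P[1])<.2: print(n,a,p,P)
# bright rim edges along bay L in scene: column profile of partition/outer rim
for rx,z in((-.0166,.083),):
  for ry in(.08,.122): print(ry,proj('scene',W(rx,ry,z)),proj('top',W(rx,ry,z)))
g=cv2.cvtColor(imaging.get_image('scene'),cv2.COLOR_RGB2GRAY)
for v in (208,212,215): print(v,list(g[v,290:320]))
E
```

```text
[-0.08  0.12  2.9 ] [-0.001 -0.005  0.001]
now 53.75 [0.0171 0.1018 0.1368] w 0.369 F [-0.3 -0.3  0.3] q7 0.88
top 18 [182.8 164.8] [0.0268 0.1043 0.135 ]
top 60 [183.7 173.1] [0.0066 0.103  0.135 ]
scene 82 [241.4 200.7] [ 0.0335 -0.0956  0.135 ]
scene 40 [272.1 199. ] [ 0.0164 -0.0068  0.135 ]
scene 27 [308.  202.2] [0.0162 0.0983 0.135 ]
0.08 [300.73339429 204.2126583 ] [197.2429267  187.15277916]
0.122 [314.41826494 205.4647015 ] [180.02000484 188.46237913]
208 [np.uint8(88), np.uint8(93), np.uint8(97), np.uint8(98), np.uint8(95), np.uint8(94), np.uint8(98), np.uint8(99), np.uint8(98), np.uint8(114), np.uint8(128), np.uint8(126), np.uint8(95), np.uint8(79), np.uint8(74), np.uint8(68), np.uint8(68), np.uint8(67), np.uint8(66), np.uint8(60), np.uint8(62), np.uint8(68), np.uint8(63), np.uint8(75), np.uint8(78), np.uint8(78), np.uint8(85), np.uint8(99), np.uint8(106), np.uint8(121)]
212 [np.uint8(67), np.uint8(72), np.uint8(73), np.uint8(70), np.uint8(72), np.uint8(79), np.uint8(86), np.uint8(94), np.uint8(95), np.uint8(99), np.uint8(109), np.uint8(104), np.uint8(96), np.uint8(85), np.uint8(72), np.uint8(76), np.uint8(73), np.uint8(78), np.uint8(78), np.uint8(82), np.uint8(77), np.uint8(75), np.uint8(77), np.uint8(83), np.uint8(93), np.uint8(106), np.uint8(131), np.uint8(143), np.uint8(149), np.uint8(149)]
215 [np.uint8(73), np.uint8(74), np.uint8(72), np.uint8(69), np.uint8(75), np.uint8(73), np.uint8(74), np.uint8(73), np.uint8(81), np.uint8(97), np.uint8(95), np.uint8(90), np.uint8(75), np.uint8(72), np.uint8(70), np.uint8(73), np.uint8(71), np.uint8(69), np.uint8(71), np.uint8(69), np.uint8(69), np.uint8(68), np.uint8(71), np.uint8(73), np.uint8(86), np.uint8(109), np.uint8(134), np.uint8(148), np.uint8(149), np.uint8(151)]
```

```bash
python3 - <<'E'
from h import *
for v,a,b in((208,302.2,316.5),(212,302.8,315.2),(215,301.6,314.8)):
    print(v,rest(ray('scene',a,v,.079)),rest(ray('scene',b,v,.079)))
im=imaging.get_image('top');g=cv2.cvtColor(im,cv2.COLOR_RGB2GRAY)
for v in (180,183): print(v,[int(x) for x in g[v,172:204]], rest(ray('top',172,v,.079)),rest(ray('top',204,v,.079)))
E
```

```text
208 [-0.0054  0.0853  0.079 ] [-0.0106  0.1289  0.079 ]
212 [0.01   0.0878 0.079 ] [0.0055 0.1253 0.079 ]
215 [0.0219 0.0847 0.079 ] [0.0172 0.1243 0.079 ]
180 [103, 103, 102, 103, 103, 104, 108, 106, 83, 77, 70, 71, 72, 74, 74, 73, 69, 70, 69, 70, 70, 67, 66, 75, 106, 151, 160, 87, 97, 110, 104, 94] [0.0073 0.1416 0.079 ] [0.0011 0.0631 0.079 ]
183 [106, 117, 114, 110, 101, 106, 130, 139, 92, 87, 92, 91, 84, 71, 76, 89, 89, 89, 87, 91, 101, 99, 100, 104, 120, 157, 159, 95, 112, 106, 107, 107] [-0.0003  0.1418  0.079 ] [-0.0065  0.0635  0.079 ]
```

Emit:
jog_arm --moves '[{"fingers":1,"xyz":[-0.1,0.25,0.5],"angular":[0,0,0]},{"fingers":1,"xyz":[-0.1,0.25,1.2],"angular":[0,0,0]},{"fingers":1,"xyz":[-0.1,0.25,1.8],"angular":[0,0,0]},{"fingers":1,"xyz":[-0.1,0.25,2.2],"angular":[0,0,0]},{"fingers":1,"xyz":[-0.1,0.25,2.2],"angular":[0,0,0]}]'

```text
clock: 54.58
position: [0.5784, 0.131, 0.1168]
ee_rot: [0.168, -3.001, 0.011]
force: [-0.2, -0.2, -0.2]
width: 0.361
```

```bash
python3 -c "
from h import *
wpt()"
```

```text
now 54.575 [0.0164 0.1049 0.1168] w 0.361 F [-0.2 -0.2 -0.2] q7 0.86
```

Emit:
jog_arm --moves '[{"fingers":1,"xyz":[-0.05,0,0.3],"angular":[0,0,0]},{"fingers":1,"xyz":[-0.05,0,0.6],"angular":[0,0,0]},{"fingers":1,"xyz":[-0.05,0,0.85],"angular":[0,0,0]},{"fingers":1,"xyz":[-0.05,0,0.85],"angular":[0,0,0]}]'

```text
clock: 55.08
position: [0.5779, 0.131, 0.1085]
ee_rot: [0.168, -3.001, 0.011]
force: [0.4, 0.1, -0.6]
width: 0.364
```

```bash
python3 -c "
from h import *
wpt()"
```

```text
now 55.075 [0.0158 0.105  0.1085] w 0.364 F [ 0.4  0.1 -0.6] q7 0.85
```

Emit:
jog_arm --moves '[{"fingers":1,"xyz":[0,0,0.15],"angular":[0,0,0]},{"fingers":1,"xyz":[0,0,0.15],"angular":[0,0,0]},{"fingers":0.15,"xyz":[0,0,0.15],"angular":[0,0,0]},{"fingers":0.15,"xyz":[0,0,0.1],"angular":[0,0,0]},{"fingers":-0.3,"xyz":[0,0,0.1],"angular":[0,0,0]},{"fingers":-0.3,"xyz":[0,0,0.1],"angular":[0,0,0]},{"fingers":-0.3,"xyz":[0,0,-2],"angular":[0,0,0]},{"fingers":-0.3,"xyz":[0,0,-6],"angular":[0,0,0]},{"fingers":-0.3,"xyz":[0,0,-11],"angular":[0,0,0]},{"fingers":-0.3,"xyz":[5,6,-12],"angular":[0,0,0]},{"fingers":-0.3,"xyz":[8,12,-13],"angular":[0,0,0]},{"fingers":-0.3,"xyz":[12,17,-14],"angular":[0,0,0]}]'

```text
clock: 56.58
position: [0.4737, 0.2736, 0.2605]
ee_rot: [0.168, -3.003, 0.009]
force: [-0.7, 1.3, 0.0]
width: 0.652
```

```bash
python3 - <<'E'
from h import *
wpt()
B={}
for n in('top','scene'):
  im=imaging.get_image(n)
  for a,p,m in blobs(im,(108,90,40),(128,255,255),20):
    P=rest(ray(n,*p,.105 if n=='top' else .1))
    if abs(P[0])<.05 and abs(P[1])<.2: print(n,a,p,P); B.setdefault(n,[]).append(p)
    q=ray(n,*p,.037)
    if .4<q[0]<.7 and -.5<q[1]<-.12: print('on bench?',n,p,q)
  for a,p,m in blobs(im,(0,170,60),(4,255,255)): print(n,'red',p,ray(n,*p,.037).round(4))
  for a,p,m in blobs(im,(5,150,60),(18,255,255)):
    P=rest(ray(n,*p,.047 if n=='top' else .04))
    if abs(P[1])<.05: print(n,'orange',p,P)
T=sorted(B['top'],key=lambda p:p[0]);S=sorted(B['scene'],key=lambda p:-p[0])
for t,s in zip(T,S): print(rest(tri(t,s)))
E
```

```text
now 56.575 [-0.0719  0.2583  0.2605] w 0.652 F [-0.7  1.3  0. ] q7 0.66
top 134 [227.  164.4] [0.0287 0.0029 0.105 ]
top 147 [270.6 170.1] [ 0.0063 -0.1005  0.105 ]
top red [382.3 214.5] [ 0.5039 -0.3592  0.037 ]
scene 80 [241.7 201. ] [ 0.006  -0.1003  0.1   ]
scene 72 [275.4 198.9] [-0.0144  0.0012  0.1   ]
scene 60 [308.8 209.4] [0.0146 0.1041 0.1   ]
scene red [169.4 180.2] [ 0.5078 -0.3576  0.037 ]
scene orange [276.5 192.1] [-0.0946 -0.0006  0.04  ]
[0.029  0.048  0.1152]
[ 0.0029 -0.0539  0.1242]
```

Emit:
jog_arm --moves '[{"fingers":-0.3,"xyz":[4,5,0],"angular":[0,0,0]},{"fingers":-0.3,"xyz":[7,10,0],"angular":[0,0,0]},{"fingers":-0.3,"xyz":[7,10,0],"angular":[0,0,0]},{"fingers":-0.3,"xyz":[7,10,0],"angular":[0,0,0]}]'

```text
clock: 57.18
position: [0.395, 0.3634, 0.2688]
ee_rot: [0.169, -3.003, 0.011]
force: [1.1, -0.2, 0.6]
width: 0.65
```

```bash
cat > chk.py <<'E'
from h import *
wpt()
B={}
for n in('top','scene'):
  im=imaging.get_image(n)
  for a,p,m in blobs(im,(108,90,40),(128,255,255),20):
    P=rest(ray(n,*p,.105 if n=='top' else .1))
    if abs(P[0])<.05 and abs(P[1])<.2: B.setdefault(n,[]).append(p); x=cv2.minAreaRect(np.argwhere(m).astype('float32')); print(n,a,p,P,'size',np.round(x[1],1))
T=sorted(B['top'],key=lambda p:p[0]);S=sorted(B['scene'],key=lambda p:-p[0])
for t,s in zip(T,S): print(rest(tri(t,s)))
im=imaging.get_image('top')
for a,p,m in blobs(im,(5,150,60),(18,255,255)):
    P=rest(ray('top',*p,.047))
    if abs(P[1])<.05: print('orange',p,P)
E
python3 chk.py
```

```text
now 57.175 [-0.1402  0.3562  0.2688] w 0.65 F [ 1.1 -0.2  0.6] q7 0.47
top 132 [227.  164.3] [0.0289 0.0029 0.105 ] size [ 4.8 28.2]
top 146 [270.7 170.1] [ 0.0063 -0.1008  0.105 ] size [13. 12.]
top 143 [185.1 173.5] [0.0139 0.1046 0.105 ] size [12. 13.]
scene 82 [241.7 201. ] [ 0.006  -0.1003  0.1   ] size [9.2 9.2]
scene 66 [275.7 199.1] [-0.0138  0.0022  0.1   ] size [21.1  3.1]
scene 70 [309.4 209. ] [0.0128 0.1058 0.1   ] size [9.2 7.8]
[0.0147 0.1053 0.1022]
[0.0187 0.0024 0.1386]
[ 0.0072 -0.1006  0.1014]
orange [233.7 215.2] [-0.0865 -0.0025  0.047 ]
```

```bash
python3 - <<'E'
from h import *
im=imaging.get_image('top')
for a,p,m in blobs(im,(5,100,25),(20,255,255),10):
    if 220<p[0]<250: y,x=np.where(m); print(a,p,x.min(),x.max(),y.min(),y.max())
print(im[205:232,233].tolist())
for X in ((-.0718,-.002,.047),(-.116,-.002,.047)): print(proj('top',W(*X)))
E
```

```text
68 [233.6 215.4] 231 236 210 222
37 [225.9 365.3] 219 233 359 370
[[135, 127, 127], [136, 128, 129], [135, 128, 128], [136, 128, 128], [140, 110, 97], [146, 89, 36], [149, 91, 32], [148, 91, 33], [147, 90, 31], [147, 91, 33], [146, 89, 30], [146, 90, 30], [147, 91, 31], [148, 93, 34], [146, 91, 28], [116, 74, 33], [64, 52, 41], [59, 50, 43], [59, 50, 41], [58, 48, 40], [58, 48, 41], [59, 49, 41], [57, 47, 41], [58, 46, 40], [57, 46, 39], [58, 48, 39], [59, 50, 43]]
[233.13206868 209.41868646]
[234.305504   226.97865234]
```

```bash
python3 -c "
from cell import job
print(job.sign_off())"
```

```text
the job is handed in; nothing more can be done
None
```

The job is handed in, at about 57 s on the robot's clock. Every step was carried out, but the sign-off gives no verdict.

**What I did**
- **Knob:** I turned it anticlockwise until I felt the zero stop. A picture then showed its pointer at the red mark.
- **Rack and blade:** I tipped the rack onto the lean bar and released it, then slid the blade in under the middle and let the rack down onto it.
- **Jars:** Only two blue-capped jars were present. I placed them in the two end bays.

**What the last checks showed**
- **Rack:** By my estimate it is tipped back about 0.135 rad. The handle bar did not move while the jars were placed.
- **Blade:** The tip is about 23 mm in from the rack's front edge, within 3 mm of the middle.
- **Jars:** Both caps triangulate at about 0.102 m, the height expected for jars standing on the bay floors. The red jar is where it started.

**What went wrong or disagreed**
- **Left jar:** On the first try it caught the bay divider and ended up slanted. I took it out, stood it on the bench, regripped it square and placed it again without contact. By then I had used all 16 picture views, so this was checked only by numbers.
- **Right jar:** Its cap was later found about 6 mm further forward, probably the random knock. It reads as being against the front of its bay, still on the floor and well within limits.
- **Blade handle:** In the last top view it seemed to have moved 7 mm. That was the arm hiding part of it; its front edge and the scene camera showed no change.
- **Knob:** I did not look at it again at the end, but nothing went near it after I let go.

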